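# Square up a partition window frame by its diagonals

## Robot

A 6-joint arm with a two-finger parallel gripper is mounted at the origin on the work surface. World frame = base frame: x ahead of the robot, y to its left, z up, the work surface at z = 0. Lengths are in m, angles in rad, forces in N, time in s.
With the tool pointing down it reaches from about 0.375 to 0.825 m from the base axis. Payload 5.5 kg.
Tool frame: the origin (TCP) lies between the finger pads; the fingertips stand 25 mm ahead of it and the grasp point (between the pads) lies 6 mm ahead of it; z points along the fingers, y is the direction in which the jaws open and shut (so a half turn about z gives the same grasp; the last joint's range is limited). The gripper opens to 85 mm and grips with 20 to 120 N. Pads are 22 mm wide; open, the fingers measure 114 mm over their backs; the gripper's body (76 mm by 85 mm) begins 54 mm behind the grasp point. The pads swing forward as they close: fully open they stand 13 mm farther back than shut.
Start: joints at [-1.32, 0.314, -0.047, 1.21, 0, 1.571], TCP at [0.149, -0.581, 0.256] pointing down, gripper open.
Joint ranges: [-2.67, 2.67], [-0.69, 1.73], [-1.03, 1.25], [-2.08, 2.16], [-1.42, 1.45], [-3.14, 3.14]. Speed limits (rad/s): [2.39, 2.39, 3.01, 3.14, 3.14, 3.14].

## Interface

Orientations are given as a unit quaternion [w, x, y, z].
In Python, from plant import get_state, imaging, ticket gives the robot as it stands.
- The arm moves only by the shell command python3 -m pendant 'ROWS'. ROWS is a JSON object of lists of equal length, an entry for each row: "travel": the shift along the tool's x, y, z in cm, a list of three; "spin": the turn about the tool's z in rad; "jaw": the finger opening in cm, from 0 to 8.54. A call has 1 to 8 rows; each row shifts and turns the commanded pose from where the row before left it, along the tool's axes as they then stand; what a row does not reach is not made up. A row lasts 1/8 s, in which the tool goes at most 62.5 mm and 10.7 degrees, less where a joint would pass 70% of its speed; a pose out of reach is approached as far as the arm can. A call with a gripper value outside its range is refused whole. The fingers move at their own pace and stop on an object; the grip force is fixed at half the most. Time passes only in rows, so rows that do not move let the fingers close. It gives the time, the measured TCP pose, the force and the opening at its end, in the units of the state.
- get_state(): the state, without advancing time (a new reading comes with each control period).
- imaging.get_image(name): name is "scene" or "top" or "wrist"; returns (picture, depth): 480x640x3 uint8, red, green, blue; 480x640 float32, m along the optical axis (not along the pixel's ray), 0 where there is no reading.
- imaging.calibration(name): a dict with "fx", "fy", "cx", "cy" (pixels), "T" (4x4, takes a point from camera to world coordinates). Camera axes: x right, y down, z forward; pixel columns grow to the right and rows downward; lengths in m; the calibration is good to about 2 mm. A picture is of the moment at which its call begins: read the wrist's pose just before it. calibration takes no time and is no camera call; for the wrist camera it gives the pose at the moment of the call.
- ticket.hand_in(): hands the job in, once; it reports no verdict.
The state is a dict: "t": time; "qpos": joint angles; "dq": joint speeds; "joint_torque": joint torques, N m; "tcp_pos": TCP position; "ee_rot": TCP orientation; "wrist_force": force on the tool from outside, world axes, zero at the start; "torque": the same for the moment, N m; "finger_gap": finger opening in m.
Only numpy, scipy, OpenCV 4.12 (cv2) and the standard library are available. Lean on these libraries where they do the work, as an engineer would, in place of code of your own. Each camera call takes 0.05 s, during which the arm holds its last target.

## Task

Check the small window frame for squareness with the sprung slide rule: first seat the rule across the diagonal from the near left corner to the far right corner (as seen from the robot) and note its reading, then across the other diagonal, with both pins pushed home in the corners each time, handling it gently so that the frame is never rammed. Leave the rule seated in that second diagonal and, if the two readings differ, slide the frame's far rail sideways until the rule reads halfway between them, so that both diagonals are equal; then let go of everything, and leave the other things on the desk alone.

Things in the scene. Friction and masses are not known exactly. Their poses are not given: they have to be found in the camera images.
- frame: dark metal window frame with light side bars on a plywood board (280 x 330 x 6 mm), fixed. Origin: desk level, centre of the square frame; x from near to far rail (away from the robot), y left, z up. Inside 210 x 210 mm when square; rails 20 mm thick, 250 mm long, rims 40 mm above the desk. The near rail and its corner blocks are fixed; the side bars only swing along.
- far_track (a point): fixed point (frame x = 115 mm, y = 0, rim height) on the far rail's track, on the rail's centre line. The far rail (20 mm thick) and its two corner blocks are one piece that slides along frame y only: it starts up to 12 mm off square either way, can go 20 mm either way, and stays where left (12 N friction). It is not measured.
- near_left (a point): fixed point at rim height: axis of a 10 mm pin that is home in the near left corner (frame x = -100, y = +100 mm, 5 mm from both inner faces). In the far corners it stands at x = +100, y = +-100 mm plus the rail shift (points far_rail_c3 left, far_rail_c4 right); a corner block's inner side face reaches 40 mm from its rail.
- near_right (a point): the same for the near right corner (frame x = -100, y = -100 mm)
- rule: slide rule for inside diagonals, 0.26 kg: metal bar 22 wide, 14 high (outer tube x = -165 to 71 mm), with a grey handle block on top (60 mm along the bar, 24 mm wide, 14 to 46 mm above the underside) to grip across from above. Origin: bar underside below the handle's middle, near the balance point; x towards the sliding tip, z up. Starts on the cradle; may be used either way round.
- rule_slide (a joint): the rule's reading in m: how far the tongue is pushed in, 0 (longest, 305 mm between pin axes) to 0.045 (stop). Pin distance = 305 mm minus the reading. A spring pushes it out with 1.5 N plus 0.15 N per mm; let go with both pins inside the corners, it seats them by itself.
- rule_butt (a point): axis of the butt pin at the bar's underside, rule x = -141.5 mm: 10 mm diameter, polished (low friction, like the tip pin), reaching 14 mm below the underside. In use the bar lies on the frame's rims, the pins hang inside two opposite corners.
- rule_tip (a point): axis of the tip pin at the bar's underside, rule x = 163.5 mm minus the reading: 10 mm diameter, reaching 32 mm below the underside, so it can be pressed into its corner while the butt pin is still above the rim. The tongue's end block reaches 20 mm past it.
- cradle: wooden rest for the rule, 170 x 70 mm, two supports 42 mm high, fixed; origin on the desk below its centre, x along the rule
- mug: white mug, 80 mm across, 95 mm high; origin under its centre (leave alone)
- screwdriver: screwdriver lying on the desk; origin under its middle (leave alone)
- magnifier: hand magnifier lying flat, 190 mm long, black handle and white round head (leave alone)
- stapler: stapler, 130 mm long, 41 mm high (leave alone)
- tape_roll: roll of clear tape lying flat, 84 mm across, 20 mm high (leave alone)
- screw_tin: empty steel tin 90 x 70 x 28 mm (leave alone)
- phone: flat dark phone, 150 x 72 x 9 mm (leave alone)
- gasket: rubber ring 40 mm across, 6 mm high, lying on the board inside the frame (leave alone)

How it is judged:
By the outcome, as a careful person would: the job done as asked, in the order asked, and still so for the second after the job is handed in, with the robot touching nothing.
It also fails if it takes over 72 s, if anything falls off the work surface, if the arm or the gripper's body presses on something with over 40 N, if the wrist force passes 120 N, or if a joint passes its speed limit or range.

## Working session

There is one attempt and no reset: what is moved stays moved. The work goes in short steps, Python scripts to look and compute and a shell command to move; the robot and the scene stay as the last step left them, time stands still between calls to the robot, and variables do not carry over. Pictures are saved under pics/ and viewed, and the job is handed in when it is done.

```bash
ls; mkdir -p pics
python3 - <<'E'
from plant import get_state, imaging
import cv2
s=get_state();print(s)
for n in("scene","top"):
    im,d=imaging.get_image(n);cv2.imwrite(f"pics/{n}0.png",im[:,:,::-1]);
    import numpy as np;np.save(f"pics/{n}0d.npy",d)
    print(n,imaging.calibration(n))
E
```

```text
pics
{'t': 0.0, 'qpos': array([-1.32000404e+00,  3.14232905e-01, -4.80649927e-02,  1.21016061e+00,
        1.50231896e-05,  1.57078752e+00]), 'dq': array([-0.00186904, -0.00161413, -0.0020668 , -0.00104   ,  0.00203728,
        0.00096858]), 'joint_torque': array([ 3.96938149e-04, -5.39588714e+01,  3.39749694e+01,  1.89847505e-02,
       -3.26930751e-05, -4.28276635e-06]), 'tcp_pos': array([ 0.14878022, -0.58073219,  0.25543655]), 'ee_rot': array([-8.25505286e-04,  9.92147308e-01,  1.25072092e-01, -9.64864505e-05]), 'wrist_force': array([-0.08029603,  0.0135149 , -0.02255242]), 'torque': array([-0.02478638, -0.0113679 ,  0.0248229 ]), 'finger_gap': 0.085717401788683}
scene {'fx': 576.6392443104575, 'fy': 576.6392443104575, 'cx': 324.74262315659917, 'cy': 237.81137463893143, 'T': array([[ 0.72598812,  0.40314241, -0.55715118,  1.30619603],
       [ 0.68747215, -0.4466196 ,  0.57263687, -0.76305217],
       [-0.01798043, -0.79875348, -0.60138971,  0.84342113],
       [ 0.        ,  0.        ,  0.        ,  1.        ]])}
top {'fx': 460.74281445521166, 'fy': 460.74281445521166, 'cx': 318.9597043043871, 'cy': 236.2604775159644, 'T': array([[-0.01836777, -0.99666075,  0.0795611 ,  0.48345836],
       [-0.99980094,  0.01892911,  0.00630695, -0.00893475],
       [-0.00779191, -0.07942942, -0.99681004,  1.14026733],
       [ 0.        ,  0.        ,  0.        ,  1.        ]])}
```

View pics/top0.png

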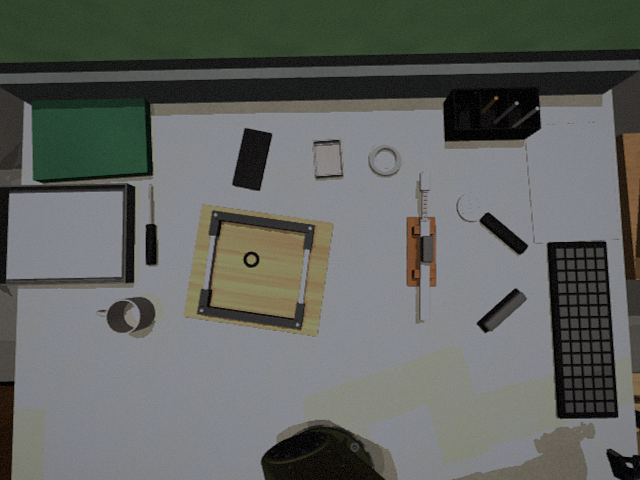

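View pics/scene0.png

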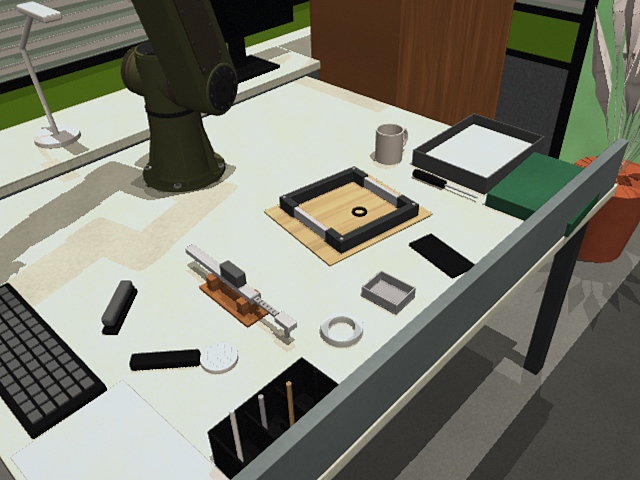

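```bash
cat > h.py <<'E'
import numpy as np, cv2
from plant import get_state, imaging
def ray(cal,u,v,z):
    T=cal["T"];d=T[:3,:3]@np.array([(u-cal["cx"])/cal["fx"],(v-cal["cy"])/cal["fy"],1.])
    o=T[:3,3];return o+d*(z-o[2])/d[2]
def proj(cal,p):
    q=np.linalg.inv(cal["T"])@np.array([*p,1.]);return cal["cx"]+cal["fx"]*q[0]/q[2],cal["cy"]+cal["fy"]*q[1]/q[2]
def deproj(cal,u,v,d):
    return (cal["T"]@np.array([(u-cal["cx"])/cal["fx"]*d,(v-cal["cy"])/cal["fy"]*d,d,1]))[:3]
def snap(name,tag):
    c=imaging.calibration(name);im,d=imaging.get_image(name)
    cv2.imwrite(f"pics/{tag}.png",im[:,:,::-1]);np.savez(f"pics/{tag}.npz",im=im,d=d,**c);return c,im,d
E
python3 - <<'E'
import cv2
im=cv2.imread("pics/top0.png")
cv2.imwrite("pics/f.png",cv2.resize(im[195:345,175:345],None,fx=4,fy=4,interpolation=cv2.INTER_CUBIC)[:600])
cv2.imwrite("pics/r.png",cv2.resize(im[165:330,390:540],None,fx=3.6,fy=3.6,interpolation=cv2.INTER_CUBIC))
E
```

```text
(no output)
```

View pics/f.png

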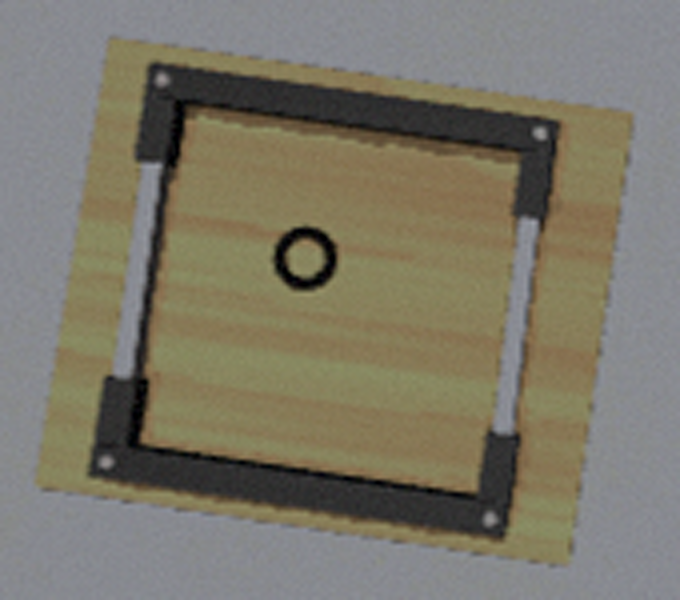

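View pics/r.png

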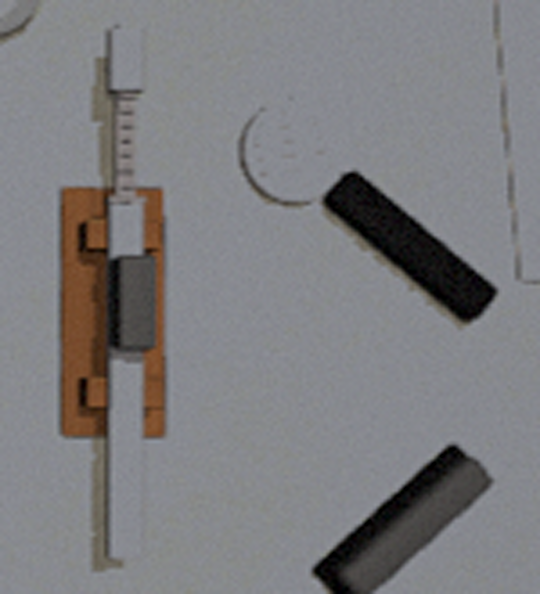

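Run:
```python
from h import *
c=imaging.calibration("top");im=cv2.imread("pics/top0.png");d=np.load("pics/top0d.npy")
g=im.max(2).astype(float)
P={}
for n,(u,v) in dict(FL=(215.5,214.7),FR=(310,228),NL=(201.3,310.3),NR=(297.3,324.6)).items():
    u0,v0=int(round(u)),int(round(v));w=g[v0-2:v0+3,u0-2:u0+3]-80;w[w<0]=0
    vv,uu=np.mgrid[v0-2:v0+3,u0-2:u0+3];u,v=(uu*w).sum()/w.sum(),(vv*w).sum()/w.sum()
    P[n]=ray(c,u,v,.041);print(n,u,v,P[n])
for a,b in(("NL","NR"),("FL","FR"),("NL","FL"),("NR","FR")):
    e=P[b]-P[a];print(a,b,np.linalg.norm(e),np.degrees(np.arctan2(e[1],e[0])))
vv,uu=np.mgrid[0:480,0:640]
X=(c["T"]@np.stack([(uu-c["cx"])/c["fx"]*d,(vv-c["cy"])/c["fy"]*d,d,np.ones_like(d)]).reshape(4,-1))[:3].reshape(3,480,640)
sub=(slice(165,330),slice(400,450))
z=X[2][sub]; 
for lo,hi in((.077,.1),(.050,.066)):
    m=(z>lo)&(z<hi);x=X[0][sub][m];y=X[1][sub][m]
    r=cv2.minAreaRect(np.stack([x,y],1).astype(np.float32)*1000);print(lo,m.sum(),np.median(z[m]),r,x.min(),x.max(),y.min(),y.max())
```

```text
FL 214.99704142011834 214.39644970414201 [0.62872991 0.24723484 0.041     ]
FR 309.6024691358025 227.91358024691357 [0.5916935  0.02008081 0.041     ]
NL 201.06017191977077 310.0916905444126 [0.40114235 0.2803856  0.041     ]
NR 297.024064171123 324.3235294117647 [0.36386391 0.05357392 0.041     ]
NL NR 0.22985477393498674 -99.33360347591729
FL FR 0.23015353056086488 -99.26032562649092
NL FL 0.22998928142312425 -8.287508497831977
NR FR 0.23027833440036513 -8.36312032829423
0.077 287 0.08802247454647705 ((535.1087646484375, -248.44387817382812), (24.05437660217285, 57.86438751220703), 88.4152603149414) 0.5060550173993312 0.5642859523245637 -0.2608725310033891 -0.2361219169576235
0.05 1106 0.055888684216194306 ((543.7039794921875, -249.49281311035156), (24.17261505126953, 347.8273620605469), 87.75829315185547) 0.3702017656922374 0.7173046844614035 -0.2677911324792428 -0.23158223334928538
```

Run:
```python
from h import *
c,im,d=snap("wrist","w0");s=get_state();print(c);R=c["T"][:3,:3]
from scipy.spatial.transform import Rotation as Ro
q=s["ee_rot"];Rt=Ro.from_quat([q[1],q[2],q[3],q[0]]).as_matrix();print(Rt);print(Rt.T@(c["T"][:3,3]-s["tcp_pos"]),Rt.T@R)
```

```text
{'fx': 406.76775117517485, 'fy': 406.76775117517485, 'cx': 315.4314322459472, 'cy': 241.46851195963947, 'T': array([[ 2.47865240e-01, -9.17689190e-01, -3.10498589e-01,
         2.29168644e-01],
       [-9.68794465e-01, -2.34898530e-01, -7.91199439e-02,
        -5.60057929e-01],
       [-3.28145057e-04,  3.20420398e-01, -9.47275388e-01,
         3.73515182e-01],
       [ 0.00000000e+00,  0.00000000e+00,  0.00000000e+00,
         1.00000000e+00]])}
[[ 9.68713648e-01  2.48180965e-01 -2.77869095e-04]
 [ 2.48181117e-01 -9.68712818e-01  1.26849862e-03]
 [ 4.56418590e-05 -1.29777379e-03 -9.99999157e-01]]
[ 0.08298948 -0.00033788 -0.11788394] [[-3.26065956e-04 -9.47260797e-01 -3.20463532e-01]
 [ 9.99999477e-01 -6.19604864e-04  8.14013409e-04]
 [-9.69643755e-04 -3.20463099e-01  9.47260504e-01]]
```

View pics/w0.png

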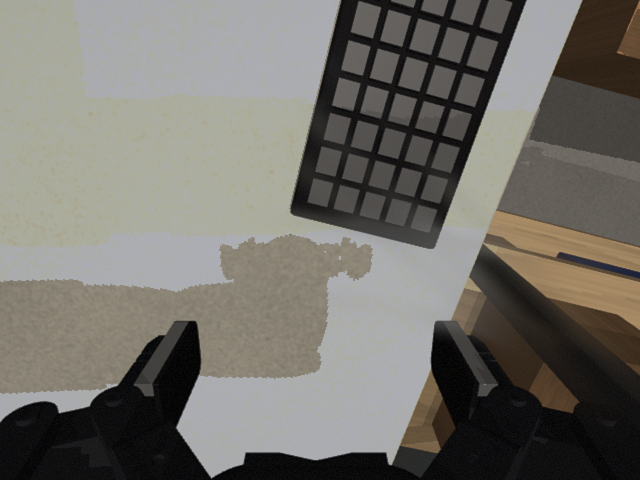

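```bash
python3 -m pendant '{"travel":[[5.6,-2.8,0],[5.6,-2.8,0],[5.6,-2.8,0],[5.6,-2.8,0],[5.6,-2.8,0],[5.6,-2.8,0],[5.6,-2.8,0],[0,0,0]],"spin":[0,0,0,0,0,0,0,0.18],"jaw":[8.5,8.5,8.5,8.5,8.5,8.5,8.5,8.5]}'; python3 -c "
from h import *
print(get_state()['qpos'])"
```

```text
t: 1.15
tcp_pos: [0.4823, -0.2913, 0.2558]
ee_rot: [-0.0, 0.999, 0.036, 0.0]
wrist_force: [-0.1, -1.0, -0.5]
finger_gap: 0.0848
[-5.43892090e-01  2.44920226e-01 -1.39225466e-01  1.18684198e+00
  1.00032474e-03  2.52518788e+00]
```

```bash
python3 -m pendant '{"travel":[[0,0,0],[0,0,0],[0,0,0],[0,0,0],[0,0,0],[0,0,0],[0,0,0],[0,0,0]],"spin":[-0.185,-0.185,-0.185,-0.185,-0.185,-0.185,-0.185,-0.185],"jaw":[8.5,8.5,8.5,8.5,8.5,8.5,8.5,8.5]}';python3 -m pendant '{"travel":[[0,0,0],[0,0,0],[0,0,0],[0,0,0],[0,0,0],[0,0,0],[0,0,0],[0,0,0]],"spin":[-0.185,-0.185,-0.185,-0.185,-0.185,-0.185,-0.185,-0.085],"jaw":[8.5,8.5,8.5,8.5,8.5,8.5,8.5,8.5]}'
cat >> h.py <<'E'
from scipy.spatial.transform import Rotation as Ro
def pose():
    s=get_state();q=s["ee_rot"];R=Ro.from_quat([q[1],q[2],q[3],q[0]]).as_matrix()
    return s["tcp_pos"],R,np.degrees(np.arctan2(R[1,0],R[0,0])),s
def go(x,y,z,yaw=None):
    p,R,a,s=pose();print("pos",p.round(4),"yaw",round(a,2),"t",s["t"],"travel cm",(R.T@(np.array([x,y,z])-p)*100).round(2),end=" ")
    if yaw is not None: print("spin",round(-np.radians((yaw-a+180)%360-180),3),end=" ")
    print()
E
python3 - <<'E'
from h import *
go(.535,-.248,.25,178)
snap("wrist","w1")
E
```

```text
t: 2.15
tcp_pos: [0.4792, -0.2944, 0.256]
ee_rot: [-0.0, 0.712, 0.702, -0.0]
wrist_force: [-0.3, 0.6, -0.5]
finger_gap: 0.085
t: 3.15
tcp_pos: [0.4792, -0.2945, 0.256]
ee_rot: [-0.0, 0.103, 0.995, 0.0]
wrist_force: [1.2, -0.3, 1.1]
finger_gap: 0.0849
pos [ 0.4792 -0.2945  0.256 ] yaw 168.13 t 3.15 travel cm [-4.51  5.7   0.59] spin -0.172
```

View pics/w1.png

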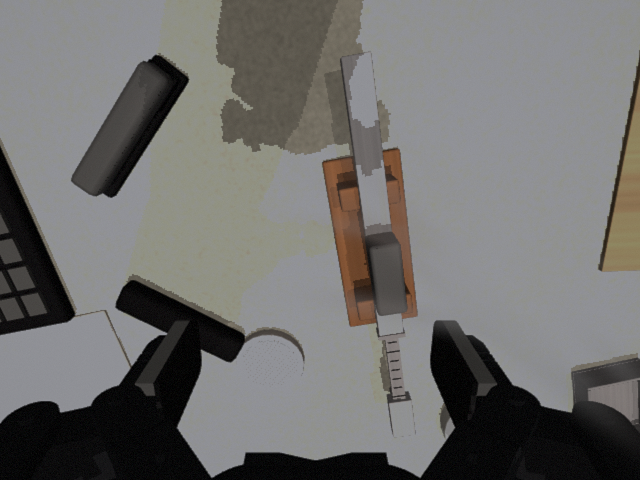

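```bash
cat >> h.py <<'E'
def cloud(c,d):
    vv,uu=np.mgrid[0:480,0:640];T=c["T"]
    X=np.stack([(uu-c["cx"])/c["fx"]*d,(vv-c["cy"])/c["fy"]*d,d,np.ones_like(d)]).reshape(4,-1)
    return (T@X)[:3].reshape(3,480,640)
E
python3 - <<'E'
from h import *
f=np.load("pics/w1.npz");X=cloud(f,f["d"])
def rect(m,u0,u1,v0,v1):
    k=np.zeros_like(m);k[v0:v1,u0:u1]=m[v0:v1,u0:u1]
    x,y=X[0][k],X[1][k];(c,s,a)=cv2.minAreaRect((np.stack([x,y],1)*1000).astype(np.float32));print(k.sum(),np.median(X[2][k]).round(4),c,s,a)
    P=np.stack([x,y]);Q=P-P.mean(1,keepdims=True);w,V=np.linalg.eigh(Q@Q.T);print(P.mean(1),np.degrees(np.arctan2(V[1,1],V[0,1]))%180)
Z=X[2]
rect((Z>.08)&(Z<.095),350,420,200,340)
rect((Z>.05)&(Z<.065),320,420,30,232)
rect((Z>.05)&(Z<.065),320,420,320,450)
E
```

```text
2314 0.0883 (535.6818237304688, -248.7640380859375) (24.220434188842773, 59.62959289550781) 87.94061279296875
[ 0.53339741 -0.24909227] 177.92450828346568
5263 0.0564 (439.6387939453125, -245.13323974609375) (22.246736526489258, 136.20579528808594) 87.75456237792969
[ 0.43441033 -0.24508098] 177.92415229961313
2179 0.0561 (653.8372802734375, -253.7752685546875) (24.000083923339844, 133.0735626220703) 87.20167541503906
[ 0.6542695  -0.25354012] 177.9659810971981
```

```bash
python3 -m pendant '{"travel":[[-2.2,2.8,0],[-2.2,2.8,0],[0,0,0],[0,0,0]],"spin":[0,0,-0.17,0],"jaw":[6,6,6,6]}'; python3 -c "
from h import *
go(.5357,-.2488,.079,177.9)"
```

```text
t: 3.7
tcp_pos: [0.5342, -0.2486, 0.2559]
ee_rot: [-0.0, 0.021, 1.0, 0.0]
wrist_force: [1.1, -0.1, -0.2]
finger_gap: 0.0599
pos [ 0.5342 -0.2486  0.2559] yaw 177.55 t 3.7 travel cm [-1.600e-01 -1.000e-02  1.769e+01] spin -0.006
```

```bash
python3 -m pendant '{"travel":[[-0.16,0,4],[0,0,5],[0,0,4],[0,0,3],[0,0,1.7],[0,0,0],[0,0,0]],"spin":[-0.006,0,0,0,0,0,0],"jaw":[6,6,6,6,6,6,6]}'; python3 -c "
from h import *
go(.5357,-.2488,.079,177.9)"
```

```text
t: 4.58
tcp_pos: [0.5366, -0.2496, 0.0806]
ee_rot: [0.001, 0.018, 1.0, -0.0]
wrist_force: [0.5, -0.2, -0.3]
finger_gap: 0.0602
pos [ 0.5366 -0.2496  0.0806] yaw 177.95 t 4.575 travel cm [0.09 0.08 0.16] spin 0.001
```

```bash
python3 -m pendant '{"travel":[[0.1,0.08,0.1],[0,0,0],[0,0,0],[0,0,0],[0,0,0],[0,0,0],[0,0,0]],"spin":[0,0,0,0,0,0,0],"jaw":[3.5,3,1.5,1.5,1.5,1.5,1.5]}'; python3 -c "
from h import *
go(.5357,-.2488,.079,177.9)"
```

```text
t: 5.45
tcp_pos: [0.5352, -0.2485, 0.0791]
ee_rot: [0.0, 0.017, 1.0, -0.0]
wrist_force: [-0.5, -0.6, 6.3]
finger_gap: 0.0234
pos [ 0.5352 -0.2485  0.0791] yaw 178.0 t 5.45 travel cm [-0.05 -0.03  0.01] spin 0.002
```

```bash
python3 -m pendant '{"travel":[[0,0,-1],[0,0,-3],[0,0,-4],[0,0,-4],[0,4,0],[0,5,0],[0,6,0],[0,6,0]],"spin":[0,0,0,0,0,0,0,0],"jaw":[1.5,1.5,1.5,1.5,1.5,1.5,1.5,1.5]}'
python3 - <<'E'
from h import *
go(.496,.148,.2,126.3)
snap("wrist","w2")
snap("top","t2")
E
```

```text
t: 6.45
tcp_pos: [0.5417, -0.0367, 0.1984]
ee_rot: [-0.0, 0.018, 1.0, 0.0]
wrist_force: [0.5, 1.1, -2.9]
finger_gap: 0.0234
pos [ 0.5417 -0.0367  0.1984] yaw 177.97 t 6.45 travel cm [ 5.22 18.3  -0.16] spin 0.902
```

View pics/w2.png

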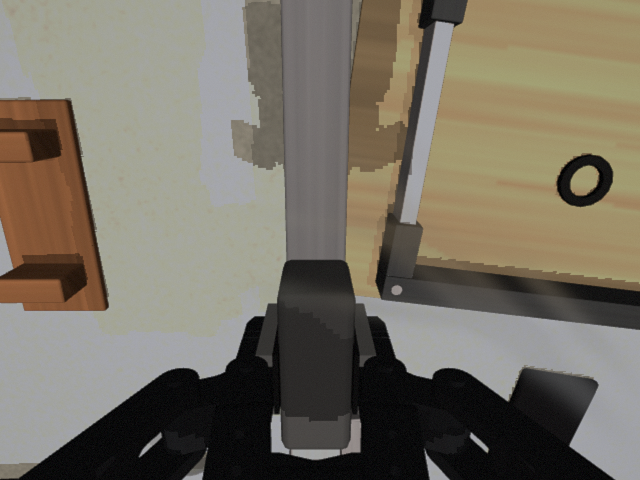

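View pics/t2.png

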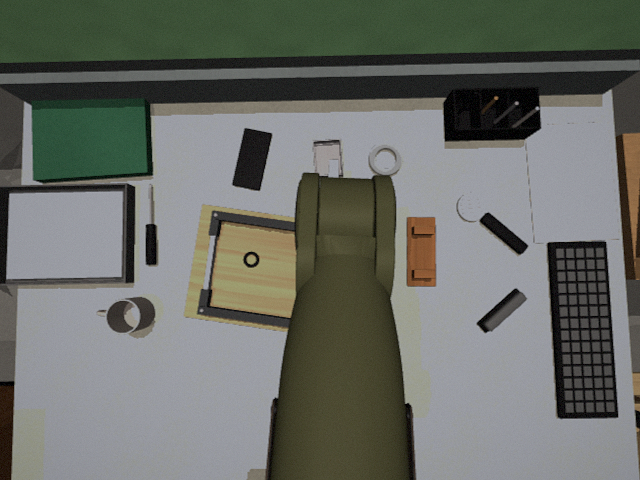

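Run:
```python
from h import *
f=np.load("pics/w2.npz");print(ray(f,396.7,289.8,.041),"top said .5917 .0201")
g=f["im"].max(2)
# bar edges direction
X=cloud(f,f["d"]);
for v in (20,100,180,240):print(v,[ray(f,u,v,.177)[:2].round(4) for u in (283,351)])
C=np.array([.49598,.14834]);a=np.radians(-9.33)
ex=np.array([np.cos(a),np.sin(a)]);ey=np.array([-ex[1],ex[0]])
s=.0042
for n,(x,y) in dict(NL=(-.1,.1),NR=(-.1,-.1),FL=(.1,.1+s),FR=(.1,-.1+s)).items():print(n,C+ex*x+ey*y)
```

```text
[0.59300216 0.02215171 0.041     ] top said .5917 .0201
20 [array([ 0.4348, -0.0426]), array([ 0.4355, -0.0218])]
100 [array([ 0.4578, -0.044 ]), array([ 0.4586, -0.022 ])]
180 [array([ 0.4838, -0.0456]), array([ 0.4847, -0.0222])]
240 [array([ 0.5056, -0.047 ]), array([ 0.5065, -0.0224])]
NL [0.41351495 0.26322915]
NR [0.38109085 0.06587495]
FL [0.61155005 0.23494948]
FR [0.57912595 0.03759529]
```

```bash
python3 -m pendant '{"travel":[[1.3,4.6,0],[1.3,4.6,0],[1.3,4.6,0],[1.3,4.5,0],[0,0,0]],"spin":[0,0,0,0,0],"jaw":[1.5,1.5,1.5,1.5,1.5]}';python3 - <<'E'
from h import *
go(.496,.148,.2,126.3)
snap("wrist","w3")
E
python3 -m pendant '{"travel":[[0,0,0],[0,0,0],[0,0,0],[0,0,0],[0,0,0],[0,0,0]],"spin":[0.18,0.18,0.18,0.18,0.18,0],"jaw":[1.5,1.5,1.5,1.5,1.5,1.5]}';python3 - <<'E'
from h import *
go(.496,.148,.2,126.3)
snap("wrist","w4")
a=cv2.imread("pics/w3.png");b=cv2.imread("pics/w4.png");cv2.imwrite("pics/w34.png",cv2.resize(np.hstack([a,b]),(800,300)))
E
```

```text
t: 7.18
tcp_pos: [0.4956, 0.1484, 0.1983]
ee_rot: [-0.0, 0.015, 1.0, 0.0]
wrist_force: [0.1, -0.2, -2.3]
finger_gap: 0.0229
pos [0.4956 0.1484 0.1983] yaw 178.25 t 7.175 travel cm [-0.04 -0.04 -0.17] spin 0.907 
t: 7.98
tcp_pos: [0.4967, 0.1449, 0.1982]
ee_rot: [-0.0, 0.451, 0.893, -0.0]
wrist_force: [0.6, -0.2, -1.6]
finger_gap: 0.0235
pos [0.4967 0.1449 0.1982] yaw 126.45 t 7.975 travel cm [ 0.29  0.13 -0.18] spin 0.003
```

View pics/w3.png

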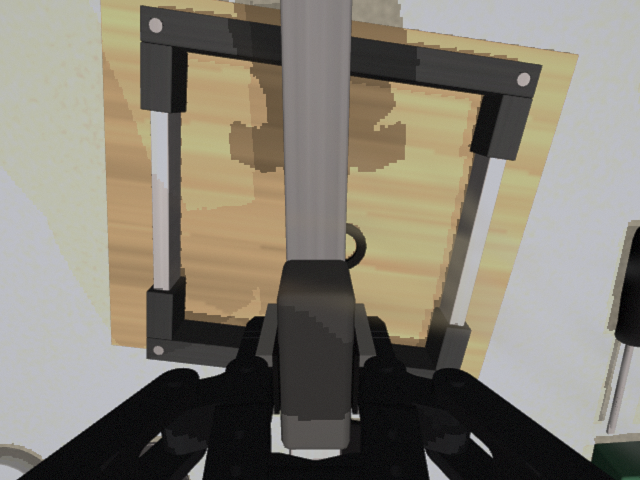

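View pics/w4.png

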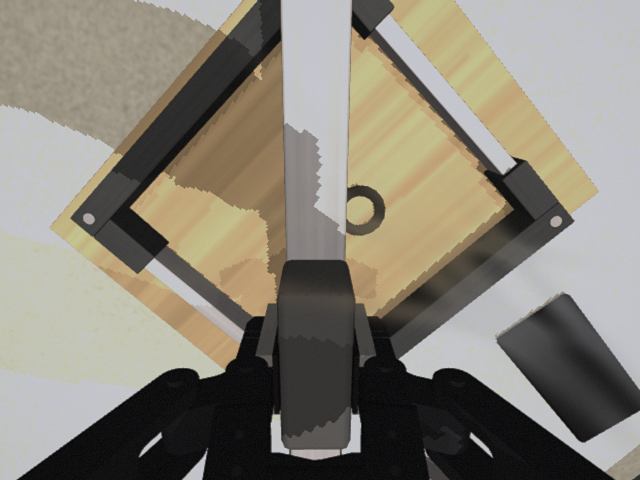

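```bash
cat >> h.py <<'E'
def dot(f,u,v,r=7,z=.041):
    u,v=int(u),int(v);g=f["im"].max(2).astype(float)[v-r:v+r+1,u-r:u+r+1];vv,uu=np.mgrid[v-r:v+r+1,u-r:u+r+1]
    w=np.clip(g-(g.min()+g.max())/2,0,None);k=np.hypot(uu-u,vv-v)<=r;w=w*k
    u,v=(uu*w).sum()/w.sum(),(vv*w).sum()/w.sum();return u,v,ray(f,u,v,z)
E
python3 - <<'E'
from h import *
f=np.load("pics/w3.npz");h=np.load("pics/w4.npz")
for t,f,n,u,v in(("w3",f,"NR",155,26),("w3",f,"NL",524,79),("w3",f,"FR",158,350),("w4",h,"NR",89,219),("w4",h,"FL",556,222)):
    print(t,n,dot(f,u,v))
E
```

```text
w3 NR (np.float64(155.42738700187215), np.float64(25.493179994650976), array([0.36555425, 0.05558301, 0.041     ]))
w3 NL (np.float64(523.4230996261559), np.float64(78.90739161802321), array([0.40267258, 0.28239193, 0.041     ]))
w3 FR (np.float64(158.12871107892832), np.float64(349.93881245474296), array([0.59292456, 0.02176489, 0.041     ]))
w4 NR (np.float64(88.41556861950131), np.float64(218.29647273464423), array([0.36523863, 0.05557039, 0.041     ]))
w4 FL (np.float64(555.7490483441188), np.float64(221.03949371907117), array([0.63043075, 0.24881315, 0.041     ]))
```

Run:
```python
from h import *
go(.47667,.18119,.198,126.25)
```

```text
pos [0.4967 0.1451 0.1983] yaw 126.54 t 8.025 travel cm [4.09 0.53 0.03] spin 0.005
```

```bash
python3 -m pendant '{"travel":[[2,0.25,0],[2.1,0.25,0],[0,0,0],[0,0,3],[0,0,3],[0,0,2],[0,0,0],[0,0,0]],"spin":[0.005,0,0,0,0,0,0,0],"jaw":[1.5,1.5,1.5,1.5,1.5,1.5,1.5,1.5]}';python3 - <<'E'
from h import *
go(.47667,.18119,.095,126.25)
snap("wrist","w5")
snap("scene","s5")
E
```

```text
t: 9.02
tcp_pos: [0.477, 0.1821, 0.1191]
ee_rot: [0.0, 0.453, 0.892, 0.0]
wrist_force: [0.6, 0.8, -2.7]
finger_gap: 0.0232
pos [0.477  0.1821 0.1191] yaw 126.17 t 9.025 travel cm [-0.05 -0.08  2.41] spin -0.001
```

View pics/w5.png

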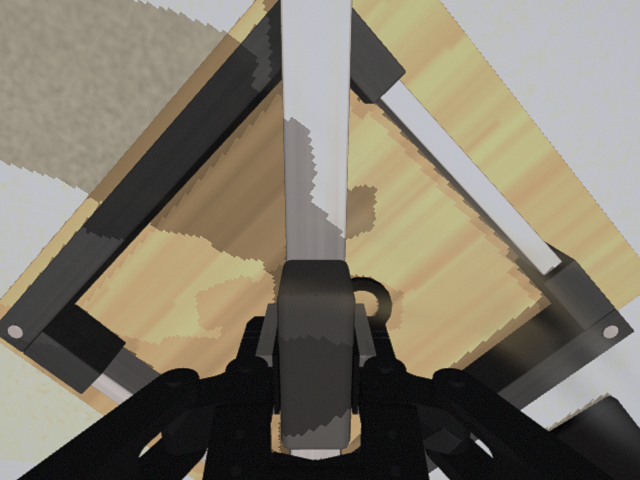

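View pics/s5.png

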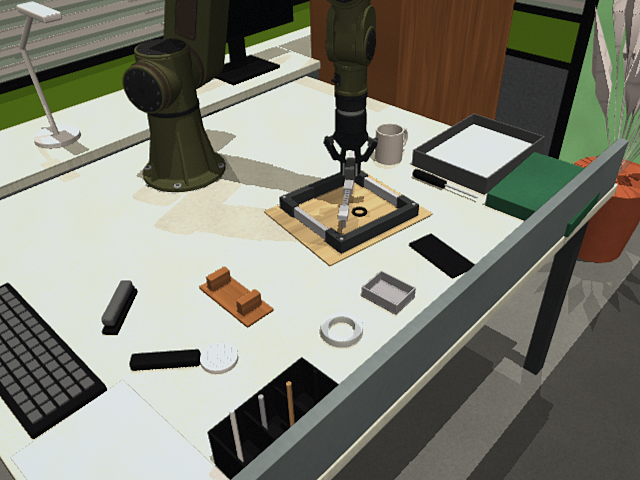

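```bash
python3 -m pendant '{"travel":[[-0.05,-0.08,1.2],[0,0,1.2],[0,0,0],[0,0,0]],"spin":[0,0,0,0],"jaw":[1.5,1.5,1.5,1.5]}';python3 - <<'E'
from h import *
go(.47667,.18119,.095,126.25)
E
```

```text
t: 9.62
tcp_pos: [0.4757, 0.1814, 0.0941]
ee_rot: [-0.0, 0.453, 0.892, -0.0]
wrist_force: [-0.9, 0.7, -1.9]
finger_gap: 0.0234
pos [0.4757 0.1814 0.0941] yaw 126.16 t 9.625 travel cm [-0.07  0.06 -0.09] spin -0.002
```

```bash
python3 -m pendant '{"travel":[[-0.2,0.05,-0.05],[-0.2,0,0],[-0.2,0,0],[-0.2,0,0],[-0.2,0,0],[-0.2,0,0],[-0.2,0,0],[-0.2,0,0]],"spin":[0,0,0,0,0,0,0,0],"jaw":[1.5,1.5,1.5,1.5,1.5,1.5,1.5,1.5]}';python3 - <<'E'
from h import *
u=np.array([.59126,-.80648])
p,R,a,s=pose();print("along",((p[:2]-[.47667,.18119])@u*1000).round(1),"lat",((p[:2]-[.47667,.18119])@[u[1],-u[0]]*1000).round(1),(R.T@s["wrist_force"]).round(2),s["torque"])
E
```

```text
t: 10.62
tcp_pos: [0.4855, 0.1691, 0.0948]
ee_rot: [-0.0, 0.453, 0.892, 0.0]
wrist_force: [-1.1, 2.2, -1.9]
finger_gap: 0.0233
along 15.0 lat 0.0 [2.45 0.45 1.93] [ 0.50674269  0.3867326  -0.0545151 ]
```

```bash
python3 -m pendant '{"travel":[[-0.35,0,0],[-0.35,0,0],[-0.35,0,0],[-0.35,0,0],[-0.35,0,0],[-0.35,0,0],[-0.35,0,0],[-0.3,0,0]],"spin":[0,0,0,0,0,0,0,0],"jaw":[1.5,1.5,1.5,1.5,1.5,1.5,1.5,1.5]}';cat >> h.py <<'E'
def al(x0,y0,ang):
    u=np.array([np.cos(np.radians(ang)),np.sin(np.radians(ang))])
    p,R,a,s=pose();print("along",((p[:2]-[x0,y0])@u*1000).round(1),"lat",((p[:2]-[x0,y0])@[-u[1],u[0]]*1000).round(1),"z",p[2],"yaw",a,(R.T@s["wrist_force"]).round(2),s["torque"].round(2))
E
python3 - <<'E'
from h import *
al(.47667,.18119,-53.75);snap("wrist","w6")
E
```

```text
t: 11.62
tcp_pos: [0.5016, 0.147, 0.0948]
ee_rot: [-0.001, 0.453, 0.892, 0.0]
wrist_force: [-4.4, 5.6, 1.0]
finger_gap: 0.0237
along 42.3 lat -0.1 z 0.09479330727489584 yaw 126.1710027595149 [ 7.13 -0.24 -0.96] [ 1.16  0.85 -0.05]
```

View pics/w6.png

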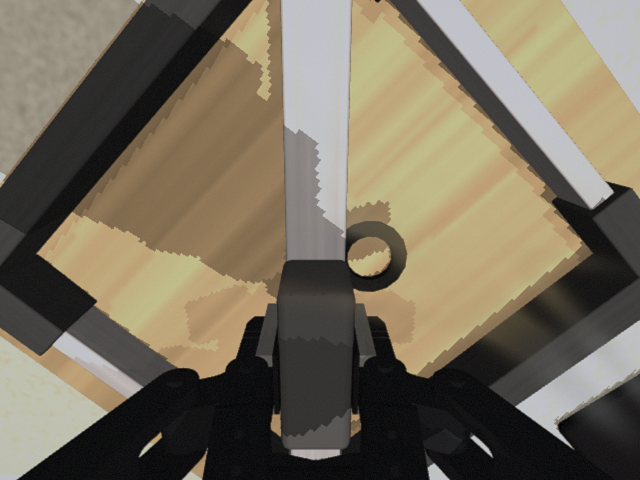

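```bash
python3 -m pendant '{"travel":[[0,0,0.3],[0,0,0.3],[0,0,0.3],[0,0,0.3],[0,0,0.3],[0,0,0.1],[0,0,0],[0,0,0]],"spin":[0,0,0,0,0,0,0,0],"jaw":[1.5,1.5,1.5,1.5,1.5,1.5,1.5,1.5]}';python3 - <<'E'
from h import *
al(.47667,.18119,-53.75);snap("scene","s6")
cv2.imwrite("pics/s6c.png",cv2.resize(cv2.imread("pics/s6.png")[140:280,250:450],None,fx=4,fy=4))
E
```

```text
t: 12.68
tcp_pos: [0.5017, 0.1469, 0.0787]
ee_rot: [-0.001, 0.453, 0.892, 0.0]
wrist_force: [-3.5, 4.8, 0.1]
finger_gap: 0.0233
along 42.5 lat -0.1 z 0.07873087113221035 yaw 126.16698493454895 [ 5.91  0.05 -0.11] [ 0.92  0.67 -0.02]
```

View pics/s6c.png

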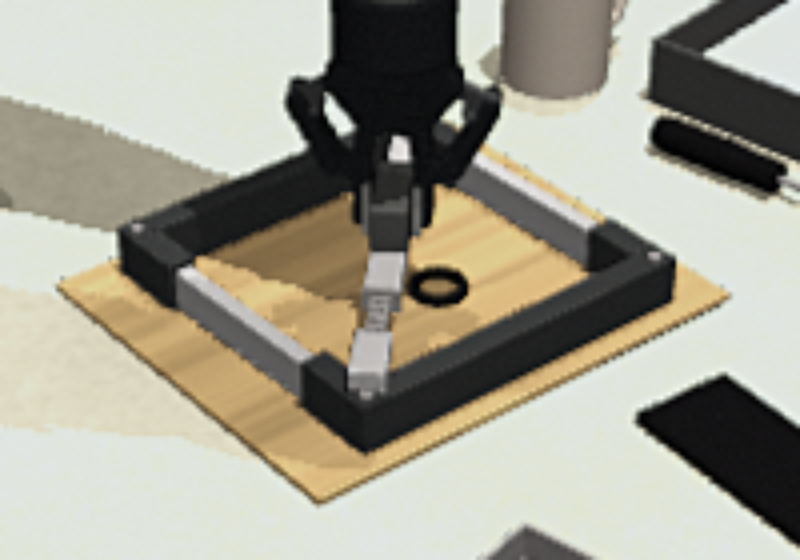

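```bash
python3 -m pendant '{"travel":[[0.15,0,0],[0.15,0,0],[0.1,0,0.05],[0,0,0.05],[0,0,0.05],[0,0,0]],"spin":[0,0,0,0,0,0],"jaw":[1.5,1.5,1.5,1.5,1.5,1.5]}';python3 - <<'E'
from h import *
al(.47667,.18119,-53.75)
E
```

```text
t: 13.48
tcp_pos: [0.4994, 0.15, 0.0773]
ee_rot: [-0.0, 0.453, 0.892, 0.0]
wrist_force: [-4.3, 4.1, 0.7]
finger_gap: 0.0235
along 38.6 lat -0.1 z 0.07731379893192851 yaw 126.16463102167144 [ 5.85 -0.99 -0.69] [ 0.9   0.69 -0.03]
```

Now release gradually.

```bash
python3 -m pendant '{"travel":[[0,0,0],[0,0,0],[0,0,0],[0,0,0],[0,0,0],[0,0,0]],"spin":[0,0,0,0,0,0],"jaw":[2.5,2.8,3.2,4,5,6]}';python3 - <<'E'
from h import *
al(.47667,.18119,-53.75);snap("wrist","w7");snap("scene","s7")
cv2.imwrite("pics/s7c.png",cv2.resize(cv2.imread("pics/s7.png")[140:280,250:450],None,fx=4,fy=4))
E
```

```text
t: 14.22
tcp_pos: [0.4997, 0.1498, 0.0773]
ee_rot: [0.0, 0.453, 0.892, -0.0]
wrist_force: [-0.4, 0.5, 0.3]
finger_gap: 0.0601
along 38.9 lat -0.0 z 0.0773059304135849 yaw 126.1547214932029 [ 0.66 -0.05 -0.32] [ 0.01  0.   -0.02]
```

View pics/w7.png

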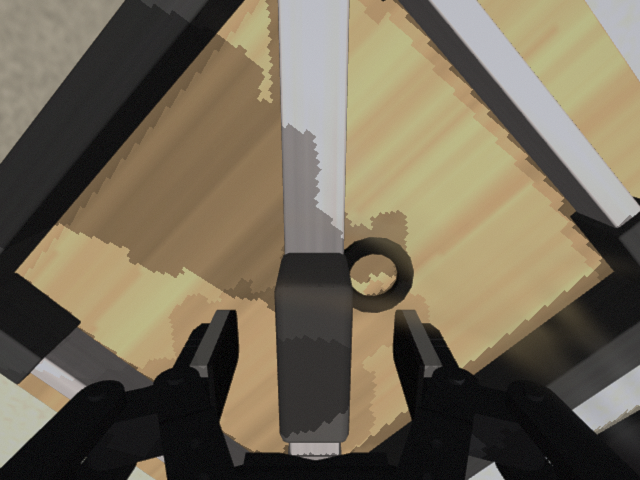

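View pics/s7c.png

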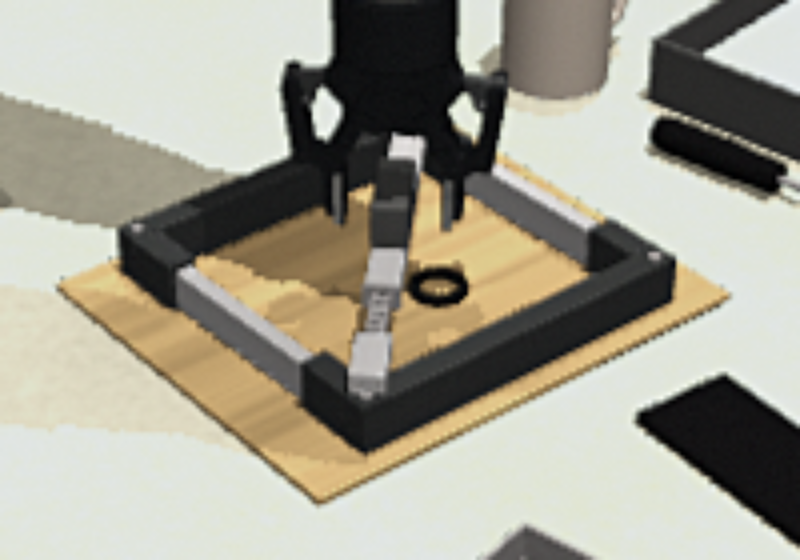

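```bash
python3 -m pendant '{"travel":[[0,0,-1.5],[0,0,-3],[0,0,-4],[0,0,-4],[-4,0,-1.5],[-4,0,0],[0,0,0],[0,0,0]],"spin":[0,0,0,0,0,0,0,0],"jaw":[8.5,8.5,8.5,8.5,8.5,8.5,8.5,8.5]}';python3 - <<'E'
from h import *
al(.47667,.18119,-53.75);snap("wrist","w8")
E
```

```text
t: 15.32
tcp_pos: [0.5465, 0.0854, 0.2177]
ee_rot: [-0.0, 0.453, 0.892, 0.0]
wrist_force: [-0.9, -1.0, -0.2]
finger_gap: 0.0848
along 118.5 lat -0.4 z 0.21772382694492273 yaw 126.12938461693305 [-0.25 -1.29  0.2 ] [-0.02 -0.02  0.02]
```

View pics/w8.png

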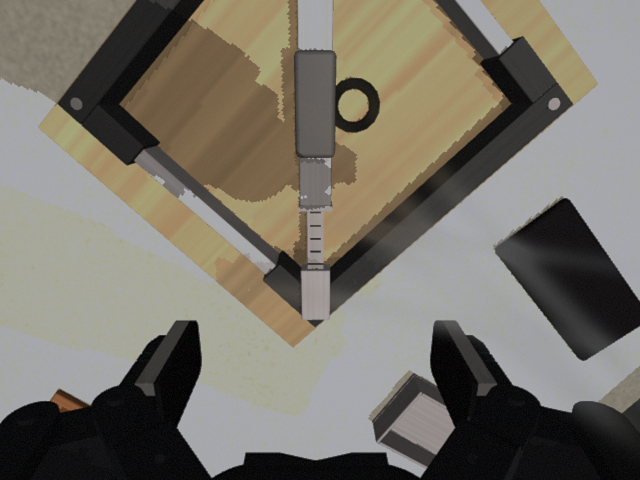

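Run:
```python
from h import *
a=cv2.resize(cv2.imread("pics/w8.png")[140:330,270:360],None,fx=3.1,fy=3.1,interpolation=cv2.INTER_CUBIC)
b=cv2.resize(cv2.imread("pics/w1.png")[300:450,350:440],None,fx=3.1,fy=3.1,interpolation=cv2.INTER_CUBIC)
h=max(a.shape[0],b.shape[0]);o=np.zeros((h,a.shape[1]+b.shape[1],3),np.uint8);o[:a.shape[0],:a.shape[1]]=a;o[:b.shape[0],a.shape[1]:]=b
cv2.imwrite("pics/cmp.png",o)
f=np.load("pics/w8.npz");X=cloud(f,f["d"]);g=f["im"].mean(2)
for v in list(range(150,164))+list(range(200,214))+list(range(258,276))+list(range(314,326)):print(v,X[2][v,306].round(4),X[2][v,323].round(4),g[v,304:307].mean().round(),g[v,322:325].mean().round())
```

```text
150 0.0877 0.0861 92.0 94.0
151 0.0857 0.086 92.0 96.0
152 0.0872 0.087 91.0 95.0
153 0.0861 0.0868 93.0 94.0
154 0.0864 0.0866 85.0 85.0
155 0.0859 0.0853 75.0 74.0
156 0.0858 0.0838 61.0 62.0
157 0.085 0.0854 55.0 67.0
158 0.0539 0.0536 93.0 152.0
159 0.0547 0.0538 94.0 120.0
160 0.0544 0.0539 93.0 95.0
161 0.0536 0.0536 101.0 91.0
162 0.0548 0.0552 108.0 101.0
163 0.0537 0.0537 116.0 110.0
200 0.0538 0.054 115.0 114.0
201 0.0552 0.0534 115.0 113.0
202 0.0547 0.0547 115.0 113.0
203 0.0544 0.0532 116.0 113.0
204 0.0556 0.0546 114.0 112.0
205 0.0555 0.0543 101.0 95.0
206 0.0557 0.0551 94.0 95.0
207 0.0557 0.056 95.0 106.0
208 0.0566 0.0568 114.0 149.0
209 0.0561 0.0556 134.0 153.0
210 0.0547 0.0556 148.0 151.0
211 0.0541 0.0555 121.0 146.0
212 0.0072 0.0506 95.0 147.0
213 0.0059 0.0494 89.0 147.0
258 0.0068 0.052 71.0 143.0
259 0.0059 0.0505 72.0 143.0
260 0.0075 0.052 72.0 142.0
261 0.0068 0.0508 74.0 123.0
262 0.0075 0.0513 77.0 120.0
263 0.0052 0.051 75.0 73.0
264 0.0433 0.0527 67.0 66.0
265 0.0445 0.051 64.0 99.0
266 0.0462 0.0508 62.0 100.0
267 0.0488 0.0505 63.0 100.0
268 0.0516 0.0512 64.0 98.0
269 0.0518 0.0527 66.0 69.0
270 0.0534 0.0547 91.0 88.0
271 0.055 0.0545 144.0 143.0
272 0.0547 0.0547 158.0 156.0
273 0.0552 0.0548 157.0 156.0
274 0.0539 0.0546 157.0 156.0
275 0.0544 0.0543 157.0 156.0
314 0.0544 0.055 156.0 157.0
315 0.055 0.0548 157.0 157.0
316 0.0543 0.0548 158.0 157.0
317 0.0557 0.0537 158.0 157.0
318 0.0553 0.0544 157.0 157.0
319 0.0539 0.0546 148.0 130.0
320 0.0064 0.0395 129.0 103.0
321 0.0075 0.0007 131.0 131.0
322 0.0075 0.0004 132.0 156.0
323 0.0069 0.0012 131.0 165.0
324 0.0067 0.0001 130.0 165.0
325 0.0081 0.0005 131.0 164.0
```

View pics/cmp.png

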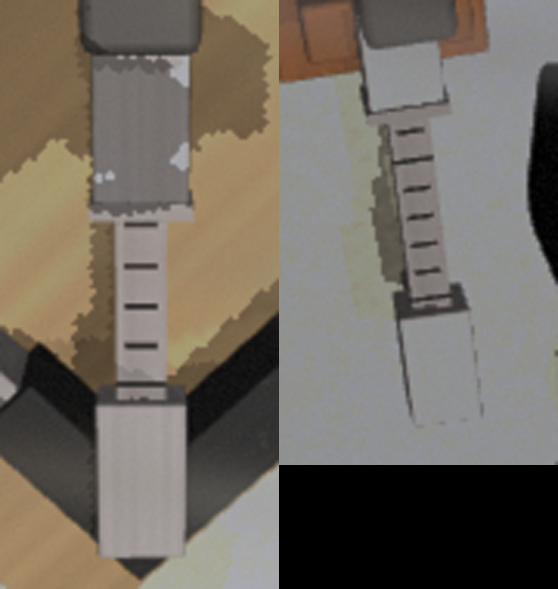

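```bash
cat >> h.py <<'E'
def prof(f,P0,P1,z,offs,ss):
    P0,P1=np.array(P0[:2]),np.array(P1[:2]);u=(P1-P0)/np.linalg.norm(P1-P0);n=np.array([-u[1],u[0]])
    out=[]
    g=f["im"].astype(np.float32).mean(2)
    for o in offs:
        pts=[proj(f,[*(P0+u*s+n*o),z]) for s in ss];m=np.array(pts,np.float32)
        out.append(cv2.remap(g,m[:,0].reshape(1,-1),m[:,1].reshape(1,-1),cv2.INTER_LINEAR)[0])
    return np.mean(out,0)
def edges(pr,ss,thr):
    gr=np.gradient(cv2.GaussianBlur(pr.reshape(1,-1),(0,0),3)[0],ss*1000);r=[]
    for i in range(1,len(gr)-1):
        if abs(gr[i])>thr and abs(gr[i])>=abs(gr[i-1]) and abs(gr[i])>abs(gr[i+1]): r.append((round(ss[i]*1000,2),round(float(gr[i]),1)))
    return r
E
python3 - <<'E'
from h import *
for t,zo,a,b in(("w8",.040,(315.5,183),(315.5,295)),("w1",.042,(389,323),(401.5,415))):
    f=np.load(f"pics/{t}.npz");P0=ray(f,*a,zo+.014);P1=ray(f,*b,zo+.014);print(t,P0,P1,np.degrees(np.arctan2(*(P1-P0)[1::-1])))
    ss=np.arange(-.03,.16,.0002)
    for nm,off,z in(("top",(-.004,-.006,.004,.006),.0145),("tongue",(-.002,0,.002),.011)):
        print(nm,edges(prof(f,P0,P1,zo+z,off,ss),ss,6))
E
```

```text
w8 [0.52913143 0.10992516 0.054     ] [0.58005762 0.04012911 0.054     ] -53.883906438362125
top [(np.float64(-19.6), -13.3), (np.float64(-17.6), 30.4), (np.float64(-16.2), -8.5), (np.float64(-14.4), 11.5), (np.float64(15.0), -10.6), (np.float64(17.6), 18.6), (np.float64(20.0), -9.1), (np.float64(21.6), 7.6), (np.float64(30.0), -9.8), (np.float64(31.6), 8.8), (np.float64(39.6), -9.7), (np.float64(41.4), 9.5), (np.float64(49.4), -9.2), (np.float64(51.2), 9.7), (np.float64(59.4), -36.6), (np.float64(61.2), 30.0), (np.float64(64.0), -21.2), (np.float64(66.0), 40.4), (np.float64(107.2), -40.7), (np.float64(109.6), 22.0)]
tongue [(np.float64(-19.2), -13.1), (np.float64(-17.4), 32.4), (np.float64(-15.8), -12.8), (np.float64(-13.8), 9.3), (np.float64(16.2), -10.9), (np.float64(18.6), 26.6), (np.float64(20.8), -38.2), (np.float64(22.4), 39.0), (np.float64(30.8), -43.1), (np.float64(32.6), 43.4), (np.float64(40.8), -53.3), (np.float64(42.6), 51.8), (np.float64(50.8), -47.7), (np.float64(52.6), 48.7), (np.float64(60.8), -43.6), (np.float64(62.6), 42.2), (np.float64(65.4), -28.3), (np.float64(6
[... 476 characters left out ...]
 9.7), (np.float64(67.6), -6.5), (np.float64(70.2), 8.3), (np.float64(74.2), -8.1), (np.float64(77.8), -24.6), (np.float64(79.8), 23.4), (np.float64(82.4), -18.3), (np.float64(85.4), 36.8)]
tongue [(np.float64(-6.8), 28.9), (np.float64(12.6), -27.3), (np.float64(14.6), 15.9), (np.float64(20.8), -34.0), (np.float64(22.6), 34.1), (np.float64(30.6), -34.5), (np.float64(32.6), 34.7), (np.float64(40.8), -33.0), (np.float64(42.8), 33.2), (np.float64(50.6), -33.6), (np.float64(52.8), 33.0), (np.float64(60.8), -32.7), (np.float64(62.8), 32.0), (np.float64(70.8), -31.9), (np.float64(72.8), 31.9), (np.float64(80.8), -30.8), (np.float64(82.8), 27.3), (np.float64(85.2), -21.1), (np.float64(88.6), 36.7)]
```

Run:
```python
from h import *
f=np.load("pics/w8.npz");X=cloud(f,f["d"]);Z=X[2]
k=np.zeros(Z.shape,bool);k[20:170,280:350]=((Z>.078)&(Z<.095))[20:170,280:350]
print(cv2.minAreaRect((np.stack([X[0][k],X[1][k]],1)*1000).astype(np.float32)),np.median(Z[k]))
for v in(120,100):print([ray(f,u,v,.086)[:2] for u in (295.5,335.5)])
for n,u,v in(("NR",76,104),("FL",555,104)):print(n,dot(f,u,v))
go(.4988,.1509,.15,126.13)
```

```text
((498.5213623046875, 151.194091796875), (24.01868438720703, 59.767127990722656), 36.1524658203125) 0.08618107060436511
[array([0.49404975, 0.13799606]), array([0.51307445, 0.15187521])]
[array([0.48763698, 0.14708395]), array([0.50637667, 0.16075575])]
NR (np.float64(75.97736691106152), np.float64(103.31431303793433), array([0.36539162, 0.05560609, 0.041     ]))
FL (np.float64(553.9207205373499), np.float64(103.38611846122532), array([0.63034147, 0.2488449 , 0.041     ]))
pos [0.5462 0.0857 0.2175] yaw 126.17 t 15.375 travel cm [8.06 0.02 6.76] spin 0.001
```

```bash
python3 -m pendant '{"travel":[[4,0,0],[4.1,0,2],[0,0,4],[0,0,4],[0,0,3],[0,0,0.9],[0,0,0],[0,0,0]],"spin":[0,0,0,0,0,0,0,0],"jaw":[6,6,6,6,6,6,6,6]}';python3 - <<'E'
from h import *
go(.4985,.1511,.0775,126.13)
E
```

```text
t: 16.38
tcp_pos: [0.5, 0.1511, 0.0797]
ee_rot: [0.001, 0.453, 0.892, 0.001]
wrist_force: [0.6, 0.0, 0.3]
finger_gap: 0.0601
pos [0.5    0.1511 0.0797] yaw 126.17 t 16.375 travel cm [ 0.08 -0.12  0.22] spin 0.001
```

```bash
python3 -m pendant '{"travel":[[0.08,-0.12,0.2],[0,0,0],[0,0,0],[0,0,0],[0,0,0],[0,0,0],[0,0,0]],"spin":[0,0,0,0,0,0,0],"jaw":[6,4,2.8,1.5,1.5,1.5,1.5]}';python3 - <<'E'
from h import *
go(.4985,.1511,.0775,126.13);al(.47667,.18119,-53.75)
E
```

```text
t: 17.25
tcp_pos: [0.498, 0.1508, 0.0767]
ee_rot: [0.0, 0.453, 0.892, 0.0]
wrist_force: [0.8, 1.0, 6.5]
finger_gap: 0.0233
pos [0.498  0.1508 0.0767] yaw 126.15 t 17.25 travel cm [-0.    0.06 -0.08] spin 0.0 
along 37.1 lat -0.8 z 0.0767035167257179 yaw 126.15450635253484 [ 0.31  1.19 -6.47] [0.12 0.07 0.06]
```

```bash
python3 -m pendant '{"travel":[[0,0.05,-0.1],[-0.2,0,0],[-0.3,0,0],[0,0,-0.5],[0,0,-0.6],[0,0,-0.6],[0,0,0],[0,0,0]],"spin":[0,0,0,0,0,0,0,0],"jaw":[1.5,1.5,1.5,1.5,1.5,1.5,1.5,1.5]}';python3 - <<'E'
from h import *
al(.47667,.18119,-53.75)
E
```

```text
t: 18.25
tcp_pos: [0.4995, 0.148, 0.0937]
ee_rot: [-0.002, 0.452, 0.892, 0.001]
wrist_force: [-2.2, 5.9, -1.3]
finger_gap: 0.0231
along 40.3 lat -1.3 z 0.09369830322123279 yaw 126.22554525479077 [6.09 1.68 1.33] [1.34 0.46 0.17]
```

```bash
python3 -m pendant '{"travel":[[0,0,-0.2],[0.5,0,0],[0.6,0,0],[0.7,0,0],[0.7,0,0],[0.7,0,0],[0.5,0,0],[0.3,0,0]],"spin":[0,0,0,0,0,0,0,0],"jaw":[1.5,1.5,1.5,1.5,1.5,1.5,1.5,1.5]}';python3 - <<'E'
from h import *
al(.47667,.18119,-53.75)
E
```

```text
t: 19.25
tcp_pos: [0.4772, 0.1793, 0.0963]
ee_rot: [0.0, 0.453, 0.892, -0.0]
wrist_force: [-0.5, -1.5, -4.1]
finger_gap: 0.0234
along 1.8 lat -0.7 z 0.09631562812180433 yaw 126.15847903013042 [-0.91 -1.27  4.14] [ 0.05  0.04 -0.05]
```

```bash
python3 -m pendant '{"travel":[[0,0,-2],[0,0,-4],[0,0,-4],[0,0,0],[0,0,0],[0,0,0],[0,0,0],[0,0,0]],"spin":[0,0,0,-0.175,-0.175,-0.175,-0.175,-0.175],"jaw":[1.5,1.5,1.5,1.5,1.5,1.5,1.5,1.5]}';python3 -m pendant '{"travel":[[0,0,0],[0,0,0],[0,0,0],[0,0,0],[0,0,0]],"spin":[-0.175,-0.175,-0.175,-0.175,0],"jaw":[1.5,1.5,1.5,1.5,1.5]}';python3 - <<'E'
from h import *
go(.4714,.1329,.12,-143.77)
snap("wrist","w9")
E
```

```text
t: 20.25
tcp_pos: [0.4773, 0.179, 0.1963]
ee_rot: [0.0, 0.03, 1.0, -0.0]
wrist_force: [-0.1, -0.1, -3.1]
finger_gap: 0.0232
t: 20.88
tcp_pos: [0.4773, 0.179, 0.1963]
ee_rot: [-0.0, -0.311, 0.95, -0.0]
wrist_force: [0.0, 0.4, -2.1]
finger_gap: 0.0228
pos [0.4773 0.179  0.1963] yaw -143.73 t 20.875 travel cm [ 3.2  -3.37  7.63] spin 0.001
```

View pics/w9.png

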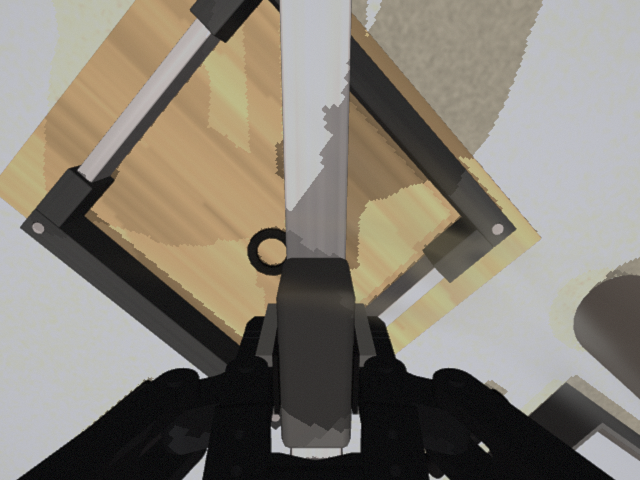

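```bash
python3 - <<'E'
from h import *
f=np.load("pics/w9.npz")
for n,u,v in(("NL",497,230),("FR",38,227)):print(n,dot(f,u,v))
E
python3 -m pendant '{"travel":[[1.6,-1.7,0],[1.6,-1.7,0],[0,0,3],[0,0,3],[0,0,1.5],[0,0,0]],"spin":[0,0,0,0,0,0],"jaw":[1.5,1.5,1.5,1.5,1.5,1.5]}';python3 - <<'E'
from h import *
go(.4714,.1329,.0955,-143.77)
E
```

```text
NL (np.float64(497.3910944853385), np.float64(228.84807529866055), array([0.40274835, 0.28226981, 0.041     ]))
FR (np.float64(37.68083151487309), np.float64(227.91535546112323), array([0.59319801, 0.02172074, 0.041     ]))
t: 21.68
tcp_pos: [0.471, 0.1326, 0.1205]
ee_rot: [-0.001, -0.312, 0.95, 0.0]
wrist_force: [-0.2, 0.6, -2.5]
finger_gap: 0.0234
pos [0.471  0.1326 0.1205] yaw -143.67 t 21.675 travel cm [-0.06 -0.    2.5 ] spin 0.002
```

```bash
python3 -m pendant '{"travel":[[-0.05,0,1.2],[0,0,1.2],[0,0,0.1],[0,0,0]],"spin":[0,0,0,0],"jaw":[1.5,1.5,1.5,1.5]}';python3 - <<'E'
from h import *
al(.4714,.1329,36.23);go(.4714,.1329,.0955,-143.77)
E
```

```text
t: 22.18
tcp_pos: [0.4721, 0.1331, 0.0963]
ee_rot: [-0.0, -0.312, 0.95, -0.0]
wrist_force: [0.3, 1.0, -2.0]
finger_gap: 0.0234
along 0.7 lat -0.3 z 0.0963021480206368 yaw -143.60783029573767 [-0.87  0.6   2.01] [-0.02 -0.    0.01]
pos [0.4721 0.1331 0.0963] yaw -143.61 t 22.175 travel cm [0.07 0.03 0.08] spin 0.003
```

```bash
python3 -m pendant '{"travel":[[-0.2,0.03,0.05],[-0.2,0,0],[-0.2,0,0],[-0.2,0,0],[-0.2,0,0],[-0.2,0,0],[-0.2,0,0],[-0.2,0,0]],"spin":[0,0,0,0,0,0,0,0],"jaw":[1.5,1.5,1.5,1.5,1.5,1.5,1.5,1.5]}';python3 - <<'E'
from h import *
al(.4714,.1329,36.23)
E
```

```text
t: 23.18
tcp_pos: [0.4846, 0.1424, 0.0956]
ee_rot: [-0.001, -0.312, 0.95, -0.0]
wrist_force: [-1.6, -2.6, -3.0]
finger_gap: 0.0231
along 16.2 lat -0.1 z 0.09561077893548318 yaw -143.63718362856892 [ 2.82 -1.18  3.01] [-0.77  0.27 -0.26]
```

```bash
python3 -m pendant '{"travel":[[-0.3,0,0],[-0.3,0,0],[-0.3,0,0],[-0.3,0,0],[-0.3,0,0],[-0.3,0,0],[-0.3,0,0],[0,0,0]],"spin":[0,0,0,0,0,0,0,0],"jaw":[1.5,1.5,1.5,1.5,1.5,1.5,1.5,1.5]}';python3 - <<'E'
from h import *
al(.4714,.1329,36.23);p,R,a,s=pose();print("butt",p-.1415*(-R[:,0]),"home .3828 .0679")
E
```

```text
t: 24.18
tcp_pos: [0.5015, 0.1549, 0.0956]
ee_rot: [-0.001, -0.312, 0.95, -0.0]
wrist_force: [-2.7, -4.3, -1.0]
finger_gap: 0.0233
along 37.3 lat -0.1 z 0.09556169051271009 yaw -143.6256212677098 [ 4.73 -1.89  1.02] [-1.32  0.51 -0.42]
butt [0.38758972 0.07095889 0.09575356] home .3828 .0679
```

```bash
python3 -m pendant '{"travel":[[0,0,0.3],[0,0,0.3],[0,0,0.3],[0,0,0.3],[0,0,0.3],[0,0,0.15],[0,0,0],[0,0,0]],"spin":[0,0,0,0,0,0,0,0],"jaw":[1.5,1.5,1.5,1.5,1.5,1.5,1.5,1.5]}';python3 - <<'E'
from h import *
al(.4714,.1329,36.23)
E
python3 -m pendant '{"travel":[[0.15,0,0],[0.15,0,0],[0.1,0,0.05],[0,0,0.05],[0,0,0],[0,0,0]],"spin":[0,0,0,0,0,0],"jaw":[1.5,1.5,1.5,1.5,1.5,1.5]}';python3 - <<'E'
from h import *
al(.4714,.1329,36.23);snap("scene","s8")
cv2.imwrite("pics/s8c.png",cv2.resize(cv2.imread("pics/s8.png")[140:280,250:450],None,fx=4,fy=4))
E
```

```text
t: 25.18
tcp_pos: [0.5016, 0.1549, 0.0792]
ee_rot: [-0.0, -0.312, 0.95, -0.0]
wrist_force: [-2.4, -5.0, -1.4]
finger_gap: 0.023
along 37.3 lat -0.1 z 0.07917870053464225 yaw -143.62403599040863 [ 4.89 -2.57  1.4 ] [-1.17  0.45 -0.39]
t: 25.92
tcp_pos: [0.4986, 0.1527, 0.0784]
ee_rot: [-0.0, -0.312, 0.95, -0.0]
wrist_force: [-2.7, -5.2, -0.0]
finger_gap: 0.0233
along 33.6 lat -0.1 z 0.07836481420683702 yaw -143.6221195594076 [ 5.24 -2.55  0.02] [-1.08  0.37 -0.41]
```

View pics/s8c.png

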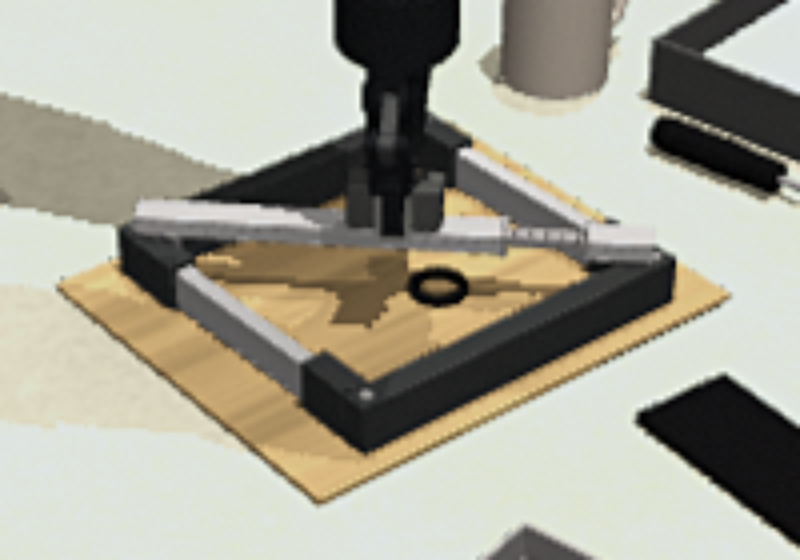

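```bash
python3 -m pendant '{"travel":[[0,0,0.07],[0,0,0.05],[0,0,0],[0,0,0],[0,0,0],[0,0,0],[0,0,0],[0,0,0]],"spin":[0,0,0,0,0,0,0,0],"jaw":[1.5,1.5,1.5,2.5,2.8,3.2,4.5,6]}';python3 - <<'E'
from h import *
al(.4714,.1329,36.23)
E
python3 -m pendant '{"travel":[[0,0,-1.5],[0,0,-3],[0,0,-4],[0,0,-4],[-4,0,-1.5],[-4,0,0],[0,0,0],[0,0,0]],"spin":[0,0,0,0,0,0,0,0],"jaw":[8.5,8.5,8.5,8.5,8.5,8.5,8.5,8.5]}';python3 - <<'E'
from h import *
al(.4714,.1329,36.23);snap("wrist","w10")
E
```

```text
t: 26.98
tcp_pos: [0.4986, 0.153, 0.0771]
ee_rot: [0.0, -0.312, 0.95, 0.0]
wrist_force: [1.1, 0.3, 0.2]
finger_gap: 0.06
along 33.8 lat 0.2 z 0.07713774675793819 yaw -143.5973705440672 [-1.12 -0.41 -0.21] [-0.   -0.03  0.06]
t: 27.98
tcp_pos: [0.5623, 0.2001, 0.2173]
ee_rot: [-0.0, -0.312, 0.95, -0.0]
wrist_force: [-0.4, -0.2, 0.9]
finger_gap: 0.085
along 113.0 lat 0.5 z 0.21731908029124092 yaw -143.60011725211587 [ 0.43  0.04 -0.91] [-0.05 -0.02  0.06]
```

View pics/w10.png

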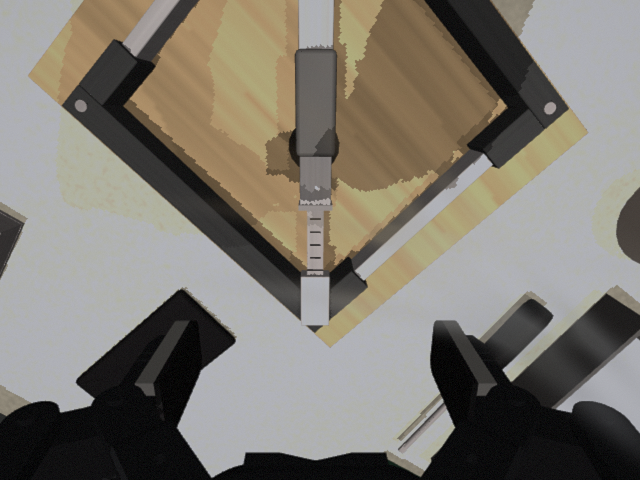

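```bash
cat > rd.py <<'E'
from h import *
def rd(t,zo=.040,a=(315.5,183),b=(315.5,295)):
    f=np.load(f"pics/{t}.npz");P0=ray(f,*a,zo+.014);P1=ray(f,*b,zo+.014);ss=np.arange(-.03,.16,.0002)
    print(t,np.degrees(np.arctan2(*(P1-P0)[1::-1])).round(2))
    for nm,off,z in(("collar16",(-.006,-.004,-.002,0,.002,.004,.006),.016),("top14",(-.006,-.004,.004,.006),.0145),("mark11",(-.002,0,.002),.011)):
        e=edges(prof(f,P0,P1,zo+z,off,ss),ss,8);print(nm,[(float(x),g) for x,g in e if x>-22])
    from cv2 import resize,INTER_CUBIC
    cv2.imwrite(f"pics/{t}z.png",resize(f["im"][140:335,280:355,::-1],None,fx=3,fy=3,interpolation=INTER_CUBIC))
if __name__=="__main__":
    import sys
    for t in sys.argv[1:]: rd(t)
E
python3 rd.py w8 w10
python3 - <<'E'
import cv2,numpy as np
cv2.imwrite("pics/cmp2.png",np.hstack([cv2.imread("pics/w8z.png"),cv2.imread("pics/w10z.png")]))
from h import *
f=np.load("pics/w10.npz")
for n,u,v in(("FR",81,105),("NL",549,108)):print(n,dot(f,u,v))
E
```

```text
w8 -53.88
collar16 [(-19.8, -13.3), (-18.0, 31.1), (-16.4, -10.3), (-14.6, 10.7), (14.8, -10.5), (17.4, 22.1), (19.6, -21.2), (21.2, 20.9), (29.4, -24.2), (31.2, 23.3), (39.2, -28.2), (41.0, 27.0), (49.0, -25.3), (50.8, 26.0), (58.8, -39.3), (60.6, 34.8), (63.4, -23.7), (65.2, 40.9), (106.2, -44.7), (110.4, 15.5)]
top14 [(-19.6, -13.3), (-17.6, 30.4), (-16.2, -8.5), (-14.4, 11.5), (15.0, -10.6), (17.6, 18.6), (20.0, -9.1), (30.0, -9.8), (31.6, 8.8), (39.6, -9.7), (41.4, 9.5), (49.4, -9.2), (51.2, 9.7), (59.4, -36.6), (61.2, 30.0), (64.0, -21.2), (66.0, 40.4), (107.2, -40.7), (109.6, 22.0)]
mark11 [(-19.2, -13.1), (-17.4, 32.4), (-15.8, -12.8), (-13.8, 9.3), (16.2, -10.9), (18.6, 26.6), (20.8, -38.2), (22.4, 39.0), (30.8, -43.1), (32.6, 43.4), (40.8, -53.3), (42.6, 51.8), (50.8, -47.7), (52.6, 48.7), (60.8, -43.6), (62.6, 42.2), (65.4, -28.3), (67.4, 41.4), (109.2, -50.5), (114.6, 31.4)]
w10 36.39
collar16 [(-20.6, -11.1), (-18.4, 38.6), (4.4, -13.1), (11.6, 29.6), (14.0, -21.4), (15.8, 8.9), (24.2, -23.3), (26.0, 21.4), (34.0, -23.8), (35.6, 25.6), (43.8, -31.0), (45.6, 31.8), (53.8,
[... 233 characters left out ...]
7), (36.2, 10.7), (44.2, -12.5), (46.0, 13.0), (54.4, -12.3), (56.0, 11.5), (64.0, -40.6), (65.8, 40.1), (68.6, -30.7), (70.6, 53.4), (111.6, -44.3), (114.2, 22.6)]
mark11 [(-20.2, -12.1), (-17.8, 40.6), (2.6, 12.6), (5.4, -24.0), (12.8, 35.0), (15.4, -21.2), (25.6, -39.8), (27.2, 39.7), (31.2, 8.1), (35.6, -42.7), (37.2, 46.5), (45.6, -56.4), (47.2, 57.9), (55.8, -54.6), (57.4, 51.6), (65.6, -46.4), (67.4, 50.8), (70.0, -38.5), (72.2, 51.7), (113.8, -55.8), (119.8, 30.1)]
FR (np.float64(80.4133103183736), np.float64(105.49980820866897), array([0.59288322, 0.02180766, 0.041     ]))
NL (np.float64(549.7362359550561), np.float64(107.84672284644195), array([0.40287504, 0.28226988, 0.041     ]))
```

View pics/cmp2.png

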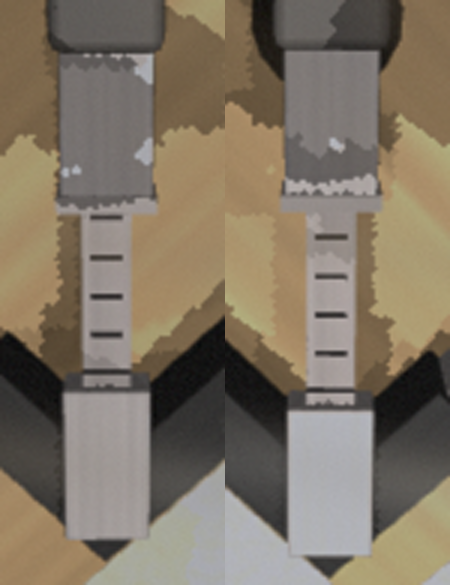

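```bash
python3 - <<'E'
from h import *
go(.5664,.06317,.217,-99.29)
E
python3 -m pendant '{"travel":[[0,0,0],[0,0,0],[0,0,0],[0,0,0],[0,0,0],[0,0,0]],"spin":[-0.16,-0.16,-0.16,-0.16,-0.13,0],"jaw":[4,2,0,0,0,0]}';python3 - <<'E'
from h import *
go(.5664,.06317,.217,-99.29)
E
```

```text
pos [0.5621 0.1999 0.2173] yaw -143.61 t 28.025 travel cm [  7.76 -11.26   0.03] spin -0.774 
t: 28.78
tcp_pos: [0.5622, 0.1997, 0.2174]
ee_rot: [-0.0, -0.645, 0.764, 0.0]
wrist_force: [0.7, 0.4, 0.3]
finger_gap: 0.0
pos [0.5622 0.1997 0.2174] yaw -99.59 t 28.775 travel cm [13.4  -2.69  0.04] spin -0.005
```

```bash
python3 -m pendant '{"travel":[[4.5,-0.9,0],[4.5,-0.9,0],[4.4,-0.9,0],[0,0,4],[0,0,5],[0,0,2],[0,0,0],[0,0,0]],"spin":[-0.005,0,0,0,0,0,0,0],"jaw":[0,0,0,0,0,0,0,0]}';python3 - <<'E'
from h import *
go(.5664,.06317,.045,-99.29)
snap("wrist","w11")
E
```

```text
t: 29.78
tcp_pos: [0.5685, 0.0638, 0.1083]
ee_rot: [0.001, -0.648, 0.762, -0.0]
wrist_force: [0.9, 0.6, -0.4]
finger_gap: -0.0001
pos [0.5685 0.0638 0.1083] yaw -99.27 t 29.775 travel cm [0.1  0.21 6.33] spin 0.0
```

View pics/w11.png

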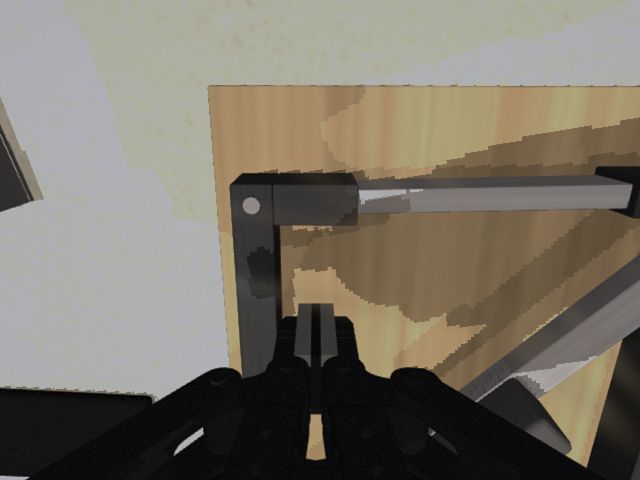

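```bash
python3 -m pendant '{"travel":[[0.1,0.2,2],[0,0,2],[0,0,1.5],[0,0,0.7],[0,0,0],[0,0,0]],"spin":[0,0,0,0,0,0],"jaw":[0,0,0,0,0,0]}';cat >> h.py <<'E'
def fr():
    p,R,a,s=pose();C=np.array([.49759,.15043]);t=np.radians(-9.29);ex=np.array([np.cos(t),np.sin(t)]);ey=np.array([-ex[1],ex[0]])
    F=s["wrist_force"];print("frame mm",((p[:2]-C)@ex*1e3).round(2),((p[:2]-C)@ey*1e3).round(2),"z",p[2].round(4),"F ex,ey,z",(F[:2]@ex).round(2),(F[:2]@ey).round(2),F[2].round(2),"yaw",a.round(2))
E
python3 -c "
from h import *
fr()"
```

```text
t: 30.58
tcp_pos: [0.5664, 0.0632, 0.0458]
ee_rot: [0.0, -0.648, 0.762, -0.0]
wrist_force: [0.5, 1.6, -0.7]
finger_gap: -0.0001
frame mm 81.97 -74.99 z 0.0458 F ex,ey,z 0.28 1.64 -0.65 yaw -99.2
```

Approach the block's inner face in small steps.

```bash
python3 -m pendant '{"travel":[[0.3,0,0],[0.3,0,0],[0.3,0,0],[0.2,0,0],[0.1,0,0],[0,0,0]],"spin":[0,0,0,0,0,0],"jaw":[0,0,0,0,0,0]}';python3 -c "
from h import *
fr()"
python3 -m pendant '{"travel":[[0.1,0,0],[0.1,0,0],[0,0,0]],"spin":[0,0,0],"jaw":[0,0,0]}';python3 -c "
from h import *
fr()"
```

```text
t: 31.32
tcp_pos: [0.5639, 0.0512, 0.0451]
ee_rot: [-0.0, -0.648, 0.762, 0.0]
wrist_force: [-0.2, -0.3, -0.0]
finger_gap: -0.0001
frame mm 81.42 -87.24 z 0.0451 F ex,ey,z -0.18 -0.34 -0.02 yaw -99.21
t: 31.7
tcp_pos: [0.5635, 0.0492, 0.0451]
ee_rot: [-0.0, -0.648, 0.762, 0.0]
wrist_force: [0.1, 0.2, -0.3]
finger_gap: -0.0
frame mm 81.42 -89.22 z 0.0451 F ex,ey,z 0.08 0.25 -0.32 yaw -99.2
```

```bash
for i in 1 2 3; do python3 -m pendant '{"travel":[[0.05,0,0],[0.05,0,0]],"spin":[0,0],"jaw":[0,0]}' >/dev/null;python3 -c "
from h import *
fr()"; done
```

```text
frame mm 81.42 -90.19 z 0.0451 F ex,ey,z -0.19 0.57 0.09 yaw -99.2
frame mm 81.42 -90.68 z 0.0451 F ex,ey,z 0.02 3.28 -0.21 yaw -99.19
frame mm 81.44 -90.75 z 0.0452 F ex,ey,z 0.53 6.96 -0.51 yaw -99.16
```

```bash
for i in 1 2 3; do python3 -m pendant '{"travel":[[0.05,0,0],[0.05,0,0],[0,0,0]],"spin":[0,0,0],"jaw":[0,0,0]}' >/dev/null;python3 -c "
from h import *
fr()"; done
```

```text
frame mm 81.4 -90.82 z 0.0452 F ex,ey,z -0.29 9.79 -1.47 yaw -99.12
frame mm 81.44 -90.85 z 0.0452 F ex,ey,z -0.29 12.47 -3.1 yaw -99.09
frame mm 81.42 -91.09 z 0.0452 F ex,ey,z -0.26 14.89 -2.78 yaw -99.07
```

```bash
for i in 1 2; do python3 -m pendant '{"travel":[[0.05,0,0],[0.05,0,0],[0,0,0]],"spin":[0,0,0],"jaw":[0,0,0]}' >/dev/null;python3 -c "
from h import *
fr()"; done
```

```text
frame mm 81.46 -91.98 z 0.0452 F ex,ey,z -0.52 15.35 -2.06 yaw -99.06
frame mm 81.41 -92.96 z 0.0452 F ex,ey,z -1.0 15.82 -2.64 yaw -99.06
```

```bash
python3 -m pendant '{"travel":[[0.05,0,0],[0.05,0,0],[0,0,0]],"spin":[0,0,0],"jaw":[0,0,0]}' >/dev/null;python3 -c "
from h import *
fr()"; python3 -m pendant '{"travel":[[0.03,0,0],[0,0,0]],"spin":[0,0],"jaw":[0,0]}' >/dev/null;python3 -c "
from h import *
fr()"
```

```text
frame mm 81.39 -93.97 z 0.0452 F ex,ey,z -0.54 15.1 -2.88 yaw -99.06
frame mm 81.47 -94.21 z 0.0452 F ex,ey,z -0.16 15.02 -3.15 yaw -99.06
```

```bash
python3 -m pendant '{"travel":[[-0.3,0,0],[-0.5,0,0],[-1,0,0],[0,0,-4],[0,0,-5],[0,0,-5],[0,0,-3.2],[0,0,0]],"spin":[0,0,0,0,0,0,0,0],"jaw":[0,0,0,0,0,0,0,0]}';python3 -c "
from h import *
go(.5623,.2001,.2173,-143.6)"
python3 -m pendant '{"travel":[[-4.2,0.9,0],[-4.2,0.9,0],[-4,0.9,0],[0,0,0],[0,0,0],[0,0,0],[0,0,0],[0,0,0]],"spin":[0,0,0,0.16,0.16,0.16,0.16,0.13],"jaw":[8.5,8.5,8.5,8.5,8.5,8.5,8.5,8.5]}';python3 -c "
from h import *
go(.5623,.2001,.2173,-143.6)"
```

```text
t: 35.95
tcp_pos: [0.567, 0.0582, 0.2203]
ee_rot: [0.002, -0.648, 0.762, -0.002]
wrist_force: [0.1, -0.3, 0.1]
finger_gap: -0.0002
pos [0.567  0.0582 0.2203] yaw -99.21 t 35.95 travel cm [-13.94   2.73   0.3 ] spin 0.775 
t: 36.95
tcp_pos: [0.5574, 0.1844, 0.2154]
ee_rot: [-0.001, -0.312, 0.95, -0.0]
wrist_force: [0.4, -0.4, 0.1]
finger_gap: 0.085
pos [0.5574 0.1844 0.2154] yaw -143.58 t 36.95 travel cm [-1.33  0.97 -0.19] spin 0.0
```

```bash
python3 -m pendant '{"travel":[[-1.33,0.97,-0.19],[0,0,0],[0,0,0]],"spin":[0,0,0],"jaw":[8.5,8.5,8.5]}';python3 - <<'E'
from h import *
go(.5623,.2001,.2173,-143.6);snap("wrist","w12")
E
python3 rd.py w12
```

```text
t: 37.33
tcp_pos: [0.5629, 0.2006, 0.2186]
ee_rot: [-0.0, -0.316, 0.949, -0.0]
wrist_force: [-0.1, 0.1, 0.1]
finger_gap: 0.085
pos [0.5629 0.2006 0.2186] yaw -143.21 t 37.325 travel cm [ 0.08 -0.01  0.13] spin 0.007 
w12 36.77
collar16 [(-21.8, -11.7), (-19.6, 36.8), (3.0, -13.2), (11.4, 21.9), (13.2, -10.7), (14.4, 13.0), (20.8, -24.4), (22.6, 21.1), (30.8, -22.3), (32.6, 25.0), (40.6, -25.9), (42.4, 25.6), (50.2, -28.1), (52.0, 29.4), (60.2, -34.8), (62.0, 31.4), (64.2, -26.6), (66.4, 53.1), (107.6, -47.8), (112.8, 13.4)]
top14 [(-21.6, -10.5), (-19.4, 34.9), (2.8, -9.1), (11.6, 25.0), (13.2, -13.9), (14.8, 13.0), (21.2, -19.0), (23.0, 13.8), (31.2, -16.9), (32.8, 19.0), (41.0, -20.1), (42.8, 19.7), (50.8, -26.5), (52.6, 26.4), (60.8, -23.9), (62.6, 20.8), (64.8, -19.7), (67.0, 53.3), (108.4, -40.9), (114.6, 17.8)]
mark11 [(-21.4, -13.5), (-19.0, 38.5), (1.8, 15.5), (4.4, -20.5), (12.8, 21.6), (14.6, -10.9), (15.8, 14.0), (22.2, -31.9), (23.8, 31.4), (32.4, -29.9), (34.0, 34.0), (42.2, -33.8), (44.0, 34.1), (52.2, -31.2), (53.8, 33.4), (62.4, -50.1), (64.0, 45.4), (66.4, -36.1), (68.6, 51.3), (110.4, -56.6), (114.0, 19.3)]
```

View pics/w12.png

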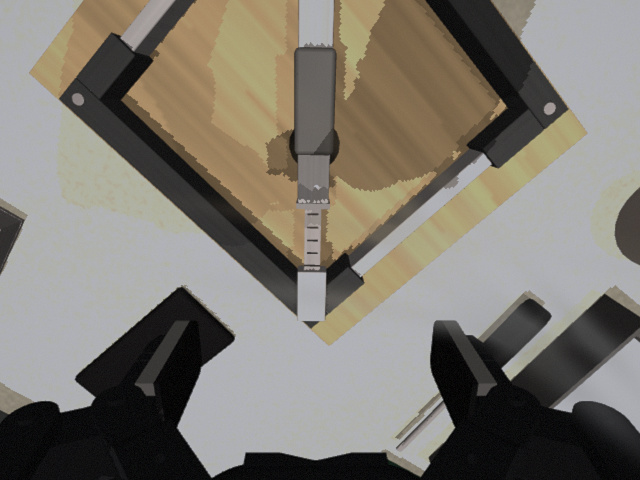

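Run:
```python
from h import *
def centre(f,v,z,u0,u1):
    # columns where height near z
    X=cloud(f,f["d"]);r=[]
    for q in range(v-8,v+9):
        k=[u for u in range(u0,u1) if abs(X[2][q,u]-z)<.006]; r.append((k[0]+k[-1])/2)
    return np.mean(r)
for t in("w8","w10","w12"):
    f=np.load(f"pics/{t}.npz");zo=.040
    a=(centre(f,183,.054,280,350),183);b=(centre(f,295,.054,280,350),295);P0=ray(f,*a,.054);P1=ray(f,*b,.054)
    ss=np.arange(-.03,.125,.0001)
    d=[]
    A=np.degrees(np.arctan2(*(P1-P0)[1::-1]))
    def ed(off,z):
        pr=prof(f,P0,P1,z,off,ss);gr=np.gradient(cv2.GaussianBlur(pr.reshape(1,-1),(0,0),6)[0],.1);return gr
    def pk(gr,lo,hi,sg):
        k=(ss*1e3>=lo)&(ss*1e3<=hi);i=np.where(k)[0][np.argmax(sg*gr[k])];return ss[i]*1e3
    top=ed((-.007,-.005,.005,.007),.0545);mk=ed((-.002,-.001,0,.001,.002),.0512);han=ed((-.006,-.003,0,.003,.006),.0545)
    # handle end, block inner, outer
    h=pk(han,-24,-12,1);bi=pk(top,64,73,1);bo=pk(top,104,114,-1)
    l=pk(top,12,16.5,-1)
    # marks: dark line centers, from last mark backwards
    pr=cv2.GaussianBlur(prof(f,P0,P1,.0512,(-.002,-.001,0,.001,.002),ss).reshape(1,-1),(0,0),5)[0]
    m0=bi-3.5;ms=[]
    for n in range(4):
        c=m0-10*n;k=(ss*1e3>c-2.5)&(ss*1e3<c+2.5);w=np.clip(np.median(pr[k])-pr[k],0,None)**2;ms.append((ss[k]*1e3*w).sum()/w.sum())
    print(t,"axis",A.round(2),a,b,"handle",h.round(2),"line",l.round(2),"in",bi.round(2),"out",bo.round(2),"marks",np.round(ms,2))
    print("   in-h",(bi-h).round(2),"out-h",(bo-h).round(2),"marks-h",(np.mean(ms)-h).round(2))
f=np.load("pics/w12.npz");C=np.array([.49759,.15043]);t=np.radians(-9.29);ex=np.array([np.cos(t),np.sin(t)]);ey=np.array([-ex[1],ex[0]])
for tt,n,u,v in(("w10","FR",81,105),("w10","NL",549,108),("w12","FR",78,99),("w12","NL",549,108)):
    P=dot(np.load(f"pics/{tt}.npz"),u,v)[2];print(tt,n,P,(P[:2]-C)@ex*1e3,(P[:2]-C)@ey*1e3)
```

```text
w8 axis -53.91 (np.float64(315.0), 183) (np.float64(315.0), 295) handle -17.6 line 15.0 in 65.9 out 107.1 marks [61.54 51.63 41.66 31.68]
   in-h 83.5 out-h 124.7 marks-h 64.23
w10 axis 36.26 (np.float64(315.0), 183) (np.float64(314.79411764705884), 295) handle -18.3 line 14.5 in 70.6 out 111.5 marks [66.38 56.51 46.32 36.33]
   in-h 88.9 out-h 129.8 marks-h 69.69
w12 axis 35.64 (np.float64(313.0), 183) (np.float64(311.0), 295) handle -19.5 line 13.5 in 67.0 out 108.4 marks [63.01 52.94 43.04 33.05]
   in-h 86.5 out-h 127.9 marks-h 67.51
w10 FR [0.59288322 0.02180766 0.041     ] 114.80705149906116 -111.55197765537305
w10 NL [0.40287504 0.28226988 0.041     ] -114.75578837863597 114.82066542275135
w12 FR [0.59233753 0.01855103 0.041     ] 114.79423867589976 -114.85399252768273
w12 NL [0.40290974 0.28223162 0.041     ] -114.71536758073924 114.78851732580792
```

```bash
python3 -m pendant '{"travel":[[0,0,0],[0,0,0],[0,0,0],[0,0,0],[0,0,0],[0,0,0]],"spin":[-0.16,-0.16,-0.16,-0.16,-0.13,0],"jaw":[4,2,0,0,0,0]}';python3 - <<'E'
from h import *
go(.5650,.0545,.217,-99.2)
E
```

```text
t: 38.12
tcp_pos: [0.5629, 0.2001, 0.219]
ee_rot: [-0.0, -0.648, 0.762, -0.0]
wrist_force: [0.3, -0.1, 0.7]
finger_gap: -0.0001
pos [0.5629 0.2001 0.219 ] yaw -99.27 t 38.125 travel cm [14.34 -2.55  0.2 ] spin -0.001
```

```bash
python3 -m pendant '{"travel":[[4.8,-0.85,0],[4.8,-0.85,0],[4.7,-0.85,0],[0,0,4],[0,0,5],[0,0,2],[0,0,0],[0,0,0]],"spin":[0,0,0,0,0,0,0,0],"jaw":[0,0,0,0,0,0,0,0]}' | head -2;python3 -c "
from h import *
fr();go(.5650,.0545,.045,-99.2)"
```

```text
t: 39.12
tcp_pos: [0.5661, 0.0552, 0.1101]
frame mm 83.03 -82.93 z 0.1101 F ex,ey,z 0.08 -0.39 0.35 yaw -99.26
pos [0.5661 0.0552 0.1101] yaw -99.26 t 39.125 travel cm [0.09 0.11 6.51] spin -0.001
```

```bash
python3 -m pendant '{"travel":[[0,0.15,2],[0,0,2],[0,0,1.5],[0,0,1],[0.3,0,0],[0.3,0,0],[0.2,0,0],[0,0,0]],"spin":[0,0,0,0,0,0,0,0],"jaw":[0,0,0,0,0,0,0,0]}' | head -2;python3 -c "
from h import *
fr()"
```

```text
t: 40.12
tcp_pos: [0.5629, 0.0472, 0.0444]
frame mm 81.08 -91.32 z 0.0444 F ex,ey,z -0.09 -0.3 -0.29 yaw -99.23
```

```bash
for i in 1 2 3; do python3 -m pendant '{"travel":[[0.1,0,0],[0.1,0,0],[0,0,0]],"spin":[0,0,0],"jaw":[0,0,0]}' >/dev/null;python3 -c "
from h import *
fr()"; done
```

```text
frame mm 80.72 -93.19 z 0.044 F ex,ey,z -0.6 -0.56 1.3 yaw -99.2
frame mm 80.73 -94.04 z 0.044 F ex,ey,z -0.2 5.23 -1.13 yaw -99.17
frame mm 80.7 -94.14 z 0.0441 F ex,ey,z 0.2 11.08 -1.64 yaw -99.11
```

```bash
python3 -m pendant '{"travel":[[0.05,0,0],[0.04,0,0],[0,0,0]],"spin":[0,0,0],"jaw":[0,0,0]}' >/dev/null;python3 -c "
from h import *
fr()"
```

```text
frame mm 80.72 -94.18 z 0.0441 F ex,ey,z 0.07 13.93 -2.33 yaw -99.07
```

```bash
python3 -m pendant '{"travel":[[0.04,0,0],[0.02,0,0],[0,0,0]],"spin":[0,0,0],"jaw":[0,0,0]}' >/dev/null;python3 -c "
from h import *
fr()"
```

```text
frame mm 80.68 -94.29 z 0.0441 F ex,ey,z -0.81 15.01 -2.5 yaw -99.05
```

```bash
python3 -m pendant '{"travel":[[0.03,0,0],[0,0,0]],"spin":[0,0],"jaw":[0,0]}' >/dev/null;python3 -c "
from h import *
fr()"
```

```text
frame mm 80.71 -94.53 z 0.0441 F ex,ey,z -0.82 14.92 -2.32 yaw -99.05
```

Back off, rise and check.

```bash
python3 -m pendant '{"travel":[[-0.3,0,0],[-0.5,0,0],[-1,0,0],[0,0,-4],[0,0,-5],[0,0,-5],[0,0,-3.2],[0,0,0]],"spin":[0,0,0,0,0,0,0,0],"jaw":[0,0,0,0,0,0,0,0]}' | head -2
python3 -m pendant '{"travel":[[-4.7,0.9,0],[-4.7,0.9,0],[-4.7,0.9,0],[0,0,0],[0,0,0],[0,0,0],[0,0,0],[0,0,0]],"spin":[0,0,0,0.16,0.16,0.16,0.16,0.13],"jaw":[8.5,8.5,8.5,8.5,8.5,8.5,8.5,8.5]}'|head -2;python3 -c "
from h import *
go(.5623,.2001,.2173,-143.6)"
```

```text
t: 43.25
tcp_pos: [0.5662, 0.0578, 0.2192]
t: 44.25
tcp_pos: [0.5593, 0.2009, 0.2143]
pos [0.5593 0.2009 0.2143] yaw -143.58 t 44.25 travel cm [-0.19 -0.24 -0.3 ] spin 0.0
```

```bash
python3 -m pendant '{"travel":[[-0.2,-0.24,-0.3],[0,0,0],[0,0,0]],"spin":[0,0,0],"jaw":[8.5,8.5,8.5]}'|head -2;python3 - <<'E'
from h import *
go(.5623,.2001,.2173,-143.6);snap("wrist","w13")
E
python3 rd.py w13; python3 -c "
from h import *
C=np.array([.49759,.15043]);t=np.radians(-9.29);ex=np.array([np.cos(t),np.sin(t)]);ey=np.array([-ex[1],ex[0]])
for tt,n,u,v in(('w13','FR',78,100),('w13','NL',549,108)):
    P=dot(np.load(f'pics/{tt}.npz'),u,v)[2];print(tt,n,P,(P[:2]-C)@ex*1e3,(P[:2]-C)@ey*1e3)"
```

```text
t: 44.62
tcp_pos: [0.563, 0.2002, 0.2187]
pos [0.563  0.2002 0.2187] yaw -143.26 t 44.625 travel cm [0.07 0.03 0.14] spin 0.006 
w13 36.73
collar16 [(-21.8, -12.8), (-19.6, 36.3), (2.8, -11.7), (10.6, 21.1), (13.0, -21.8), (14.6, 11.7), (20.6, -25.6), (22.4, 23.4), (30.4, -21.4), (32.2, 23.7), (40.2, -26.6), (42.0, 28.6), (50.2, -29.6), (52.0, 27.9), (59.8, -36.8), (61.6, 35.3), (64.2, -28.1), (66.4, 53.6), (107.6, -44.5), (112.6, 15.1)]
top14 [(-21.6, -10.9), (-19.4, 34.7), (10.0, 16.5), (11.6, 13.5), (13.2, -19.7), (14.8, 13.1), (21.0, -18.2), (22.6, 14.6), (30.8, -15.0), (32.6, 16.7), (40.8, -21.7), (42.4, 22.7), (50.8, -24.3), (52.4, 22.6), (60.4, -26.0), (62.2, 23.6), (64.8, -20.3), (67.0, 54.5), (108.4, -36.0), (114.0, 17.1)]
mark11 [(-21.4, -15.3), (-19.0, 37.9), (2.0, 16.0), (4.2, -21.2), (11.8, 31.5), (14.4, -25.8), (15.8, 11.2), (22.0, -37.0), (23.6, 37.2), (32.0, -31.3), (33.6, 34.4), (42.0, -33.3), (43.6, 36.0), (52.0, -36.8), (53.8, 36.1), (61.8, -50.4), (63.8, 50.4), (66.4, -38.6), (68.4, 52.3), (110.4, -55.9), (113.8, 19.2)]
w13 FR [0.59234554 0.01833538 0.041     ] 114.8369599899995 -115.06551333867026
w13 NL [0.40283931 0.2822728  0.041     ] -114.79152150819472 114.81778263418448
```

View pics/w13.png

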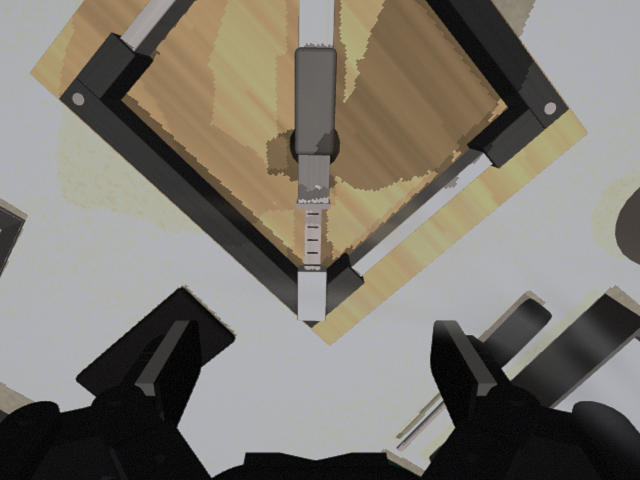

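```bash
python3 -c "
from h import *
go(.449,.115,.35)"
```

```text
pos [0.563  0.2002 0.2188] yaw -143.27 t 44.675 travel cm [ 1.424e+01 -1.000e-02 -1.312e+01]
```

```bash
python3 -m pendant '{"travel":[[3,0,-4],[4,0,-4],[4,0,-4],[3.2,0,-1],[0,0,0],[0,0,0]],"spin":[0,0,0,0,0,0],"jaw":[8.5,8.5,8.5,8.5,8.5,8.5]}'|head -2;python3 -c "
from h import *
snap('wrist','w14')"
```

```text
t: 45.42
tcp_pos: [0.4495, 0.1156, 0.3488]
```

View pics/w14.png

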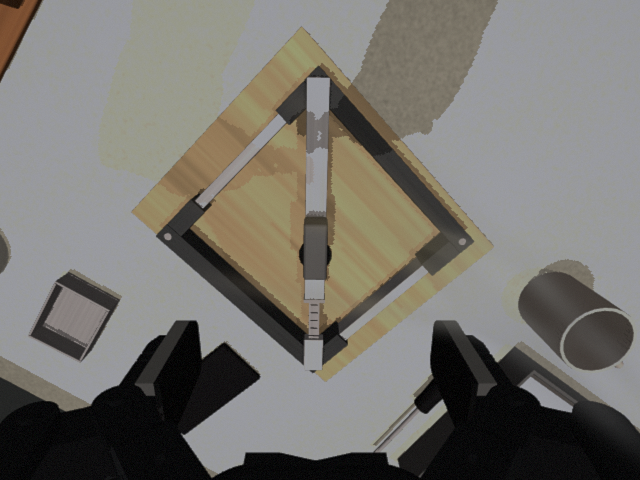

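Run:
```python
from h import *
for t,zo,a,b in(("w14",.040,(318,95),(313.5,355)),("w1",.042,(359,80),(401.5,418))):
    f=np.load(f"pics/{t}.npz");P0=ray(f,*a,zo+.014);P1=ray(f,*b,zo+.014);ss=np.arange(-.04,.40,.0002)
    e=edges(prof(f,P0,P1,zo+.014,(-.005,-.003,0,.003,.005),ss),ss,7);print(t,[(float(x),g) for x,g in e])
f=np.load("pics/w14.npz");A=dot(f,167,237,4)[2];B=dot(f,462,241,4)[2];print(A,B,np.linalg.norm(A-B))
f=np.load("pics/w9.npz");A=dot(f,38,227)[2];B=dot(f,497,230)[2];print(np.linalg.norm(A-B), "at s0")
C=np.array([.49759,.15043])
```

```text
w14 [(-26.0, -11.2), (-24.0, -13.1), (-15.8, 54.7), (16.6, -8.3), (49.2, 11.5), (113.6, -20.9), (119.6, -16.3), (128.8, 8.6), (192.2, 38.1), (215.4, -21.6), (217.2, 13.8), (221.8, -14.7), (224.4, 14.7), (231.8, -19.8), (234.0, 14.9), (242.0, -20.3), (243.8, 21.3), (251.6, -14.6), (254.2, 18.1), (261.8, -32.4), (263.6, 25.4), (266.2, -26.3), (268.8, 39.7), (310.2, -29.4), (313.4, 15.7)]
w1 [(-16.4, 12.5), (33.8, -13.7), (65.6, 9.1), (70.0, 9.9), (110.2, -13.9), (118.2, -19.4), (129.2, 7.2), (194.6, 29.4), (214.0, -28.3), (215.8, 16.3), (221.8, -19.6), (223.8, 19.3), (231.8, -33.4), (233.8, 33.3), (241.8, -18.4), (243.6, 19.6), (251.6, -18.0), (253.6, 18.8), (261.6, -19.3), (263.6, 20.7), (271.4, -18.7), (273.6, 18.8), (281.4, -31.8), (283.2, 28.3), (286.0, -23.7), (289.0, 36.9), (373.4, -16.0), (376.2, -11.2), (379.6, -12.2), (381.2, -12.8)]
[0.59260562 0.01815824 0.041     ] [0.40299452 0.28224123 0.041     ] 0.32510335830941306
0.3227334695490056 at s0
```

```bash
python3 -c "
from h import *
snap('scene','s15');s=get_state();print(s['t'],s['wrist_force'],s['dq'])
cv2.imwrite('pics/s15c.png',cv2.resize(cv2.imread('pics/s15.png')[120:300,180:500],None,fx=2.5,fy=2.5))"
```

```text
45.525 [-0.25929171  0.6994635   0.14918789] [0.00307966 0.00923273 0.00100448 0.00350001 0.00076401 0.00135516]
```

View pics/s15c.png

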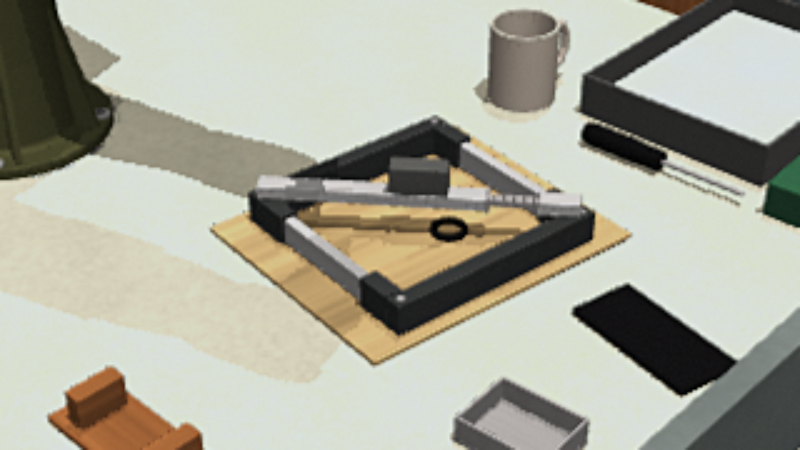

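The scene shows the rule lying flat in the near-right to far-left diagonal. The arm is clear, and the gasket, mug and the other things in view are where they were.

```bash
python3 -c "
from plant import ticket
print(ticket.hand_in())"
```

```text
the job is handed in; nothing more can be done
None
```

The job is handed in at about 45.5 s. The rule was seated in both diagonals in the order asked, and the frame came out square to within about 0.3 mm by my measurements.

- **Readings:** I first seated the rule from near left to far right, then from near right to far left. The readings were about 24.7 mm and 19.5 mm. These absolute values rest on the nominal frame size, because reading the first diagonal straight off the pictures gave 23.8–24.6 mm. The difference of about 5.3 mm was measured directly between matching pictures.
- **Adjustment:** I pushed the far rail about 3.6 mm towards the right with closed fingers, in two steps, at about 15 N. Pushing or lowering the rule showed at most 7 N at the wrist.
- **Last checks:**
  - The rule read about 22.5 mm from its overall length, against a halfway value of about 22.16 mm.
  - Compared with the two seated pictures, it read about 0.3 mm short of halfway.
  - The corner screws put the rail 0 to 0.25 mm off square.
  - These three disagree slightly, by a few tenths of a millimetre, so that is the uncertainty on the result.
- **End state:** The rule is seated in the second diagonal and the arm is clear of everything. In the last scene picture the other things in view, including the gasket, looked undisturbed; the stapler, magnifier and tape roll were outside the part I viewed.

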